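# Hang the rinsed cups on the desk drying rack

### The job

Set up the small drying rack first: push its drip tray fully home under the pegs and fold its long arm fully forward to its stop. Then take the rinsed cups off the mat and hang them mouth-down to drain, each pushed down until the peg touches the inside of its base: the tall tumbler on the long fold-out arm and the two short cups on the two short pegs, either way round. Set them on gently and leave everything else on the desk where it is.

Things in the scene. Friction and masses are not known exactly. Their poses are not given: they have to be found in the camera images.
- rack: Fixed wire rack, 150 x 340 mm; origin under its centre, x from front to back (front faces the robot; pegs lean and tray opens that way), y left, z up. A rail runs along y at x = 60, z = 60 mm. Three hairpins of 6 mm wire, 36 mm wide along y, round tips, rise from it at y = +110 (long folding arm), 0 and -110 mm (short pegs). A 110 mm wire arch is behind the arm.
- peg_middle: Short fixed hairpin peg in the middle of the rack, 112 mm from the rail to its tip; origin at its root on the rail, z along the peg from root to tip (it leans 0.60 rad from vertical to the rack's front), y = the rack's y, across the hairpin. A hung cup sags to the front and down until its inner wall lies on the wires and the tip touches its base about 20 mm off centre.
- peg_middle_tip (a point): Outermost point of the middle peg's rounded tip; axes as peg_middle.
- peg_right: Short fixed hairpin peg at the right (-y) end of the rack, as peg_middle.
- peg_right_tip (a point): Outermost point of the right peg's rounded tip; axes as peg_right.
- fold_arm (a joint): Hinge of the long hairpin arm about the rail at the rack's left (+y) end: 0 rad = folded up, leaning 0.08 rad back; 0.68 rad = at its stop, leaning 0.60 rad to the rack's front, parallel to the short pegs. It stays where it is left near upright (0.015 N m of friction) and sinks slowly onto its stop by itself past about 0.5 rad.
- fold_arm_tip (a point): Outermost point of the long arm's rounded tip, 172 mm from the hinge (which lies on the rail at y = +110 mm of the rack); z along the arm from hinge to tip, y across the hairpin (36 mm wide over its wires, straight to 18 mm below the tip).
- drip_tray (a joint): Slide of the drip tray: 0 m = fully home under the pegs, positive = that far out of the rack's front (at most 0.07). About 1.5 N of friction.
- tray_front (a point): Middle of the top of the tray's front wall, 32 mm above the desk, on the wall's outer (front) edge, which is a plain upright wall 306 mm wide with a 90 mm pull edge in its middle; moves with the tray; axes as rack.
- tumbler: Tall straight brushed-steel tumbler, 62 mm outside diameter, 150 mm high, wall 3 mm, 145 mm deep inside, about 0.2 kg; stands mouth-down on the mat at first. Origin at the centre of its mouth, z from the mouth to the base (up while it stands mouth-down).
- tumbler_in (a point): Centre of the inside face of the tumbler's base, 145 mm from the mouth; axes as tumbler.
- cup_a: Short straight white ceramic cup without a handle, 64 mm outside diameter, 90 mm high, wall 4 mm, 85 mm deep inside, about 0.2 kg; stands mouth-down on the mat at first. Origin at the centre of its mouth, z from the mouth to the base.
- cup_a_in (a point): Centre of the inside face of cup_a's base, 85 mm from the mouth; axes as cup_a.
- cup_b: The other short white ceramic cup, the same as cup_a and interchangeable with it.
- cup_b_in (a point): Centre of the inside face of cup_b's base, 85 mm from the mouth; axes as cup_b.
- mat: Thin dark rubber mat fixed to the desk, 110 x 270 x 4 mm, on which the three cups stand mouth-down in a row along its y, about 95 mm apart; origin under its centre on the desk. The lower edge of the screen is 125 mm above the desk, about 100 mm behind the row.
- sticky: Yellow block of sticky notes, 76 x 76 x 13 mm, lying left of the rack; origin under its centre. Leave it alone.
- stapler: Green stapler, 38 x 140 x 39 mm; origin under its centre. Leave it alone.

How it is judged:
By the outcome, as a careful person would: the job done as asked, in the order asked, and still so for the second after the job is handed in, with the robot touching nothing.
It also fails if it takes over 72 s, if anything falls off the work surface, if the arm or the gripper's body presses on something with over 40 N, if the wrist force passes 120 N, or if a joint passes its speed limit or range.

### The arm

A 6-joint arm with a two-finger parallel gripper is mounted at the origin on a cart in front of the work surface, level with it; the furniture and walls round the work are solid. World frame = base frame: x ahead of the robot, y to its left, z up, the work surface at z = 0. Lengths are in m, angles in rad, forces in N, time in s.
With the tool pointing down it reaches from about 0.3 to 0.95 m from the base axis. Payload 3.1 kg.
Tool frame: the origin (TCP) lies on the front face of the gripper's body, between the roots of the fingers; the fingertips stand 73 mm ahead of it and the grasp point (between the pads) lies 54 mm ahead of it; z points along the fingers, y is the line along which they close (so a half turn about z gives the same grasp; the last joint's range is limited). The gripper opens to 85 mm and grips with 20 to 120 N. Pads are 22 mm wide; open, the fingers measure 114 mm over their backs; the gripper's body (76 mm by 85 mm) begins 54 mm behind the grasp point. The pads swing forward as they close: fully open they stand 13 mm farther back than shut.
Start: joints at [1.271, 0.308, 1.634, -0, 1.2, -0.07], TCP at [0.142, 0.609, 0.304] pointing down, gripper open.
Joint ranges: [-3.06, 3.06], [-0.79, 1.96], [0.05, 2.63], [-1.19, 4.34], [0.05, 2.64], [-2.94, 2.94]. Speed limits (rad/s): [2.79, 2.79, 3.14, 3.14, 3.14, 3.14].

### API

Orientations are given as a rotation vector (axis times angle).
In Python, from workcell import manip, eyes, finish_job gives the robot as it stands.
- The arm moves only by the tool jog_arm, never from a script. Its argument "moves" is a list of rows, each a list of 2 entries, a list of its own where there are three numbers: the shift along the tool's x, y, z normalised to -1 to 1, where 1 is 30 cm, then the turn about the tool's z normalised to -1 to 1, where 1 is 30 degrees. A call has exactly 8 rows; each row is the pose to reach, as a shift and turn from the pose commanded when the call began, along the tool's axes at that moment; what a row does not reach only later rows make up. A row lasts 1/10 s, in which the tool goes at most 50 mm and 8.59 degrees, less where a joint would pass 70% of its speed; a pose out of reach is approached as far as the arm can. A call with a number of a shift or a turn outside -1 to 1 is refused whole. A call with a gripper value outside its range is refused whole. "hand" is the opening, from 0 (shut) to 1 (fully open), set as the call begins (left out, the last holds). The fingers move at their own pace and stop on an object; "squeeze" is the grip in N (left out, the last holds). Time passes only in rows, so rows that repeat a pose let the fingers close, or fill a call up. It gives the time, the measured TCP pose, the force, the opening and the grip force at its end, in the units of the state.
- manip.get_state(): the state, without advancing time (a new reading comes with each control period).
- eyes.camera(name): name is "scene" or "top" or "wrist"; returns a dict with "frame" (420x560x3 uint8, blue, green, red), "K" (3x3 intrinsics, pixels), "dist_coeffs" ([k1, k2, p1, p2, k3] as OpenCV has them; the pictures are not rectified), "camera_from_world" (4x4, takes a point from world to camera coordinates). Camera axes: x right, y down, z forward; pixel columns grow to the right and rows downward; lengths in m; the calibration is good to about 2 mm. A picture is of the moment at which its call begins. There is no depth.
- finish_job(): hands the job in; it is judged then, once.
The state is a dict: "time": time; "qpos": joint angles; "qd": joint speeds; "effort": joint torques, N m; "tool_pos": TCP position; "tcp_rot": TCP orientation; "force": force on the tool from outside, world axes, zero at the start; "torque": the same for the moment, N m; "grip_width": finger opening in m; "finger_force": force on a finger pad.
Only numpy, scipy, OpenCV 4.12 (cv2) and the standard library are available. Lean on these libraries where they do the work, as an engineer would, in place of code of your own. Each camera call takes 0.05 s, during which the arm holds its last target. There are 200 camera calls.

## Working session

There is one attempt and no reset: what is moved stays moved. The work goes in short steps, Python scripts to look and compute and a tool call to move; the robot and the scene stay as the last step left them, time stands still between calls to the robot, and variables do not carry over. Pictures are saved under pics/ and viewed, at most 10 in all, crops included, and the job is handed in when it is done.

Besides the shell and the picture viewer there is one more tool, called after "Emit:" as name(argument=value, ...) on one line, values as JSON. jog_arm: Moves the arm, as the interface text tells. Scaled input: -1 to 1 covers 30 cm each way for a shift and 30 degrees each way for a turn. Its arguments: {"type":"object","properties":{"moves":{"type":"array","items":{"type":"array"}},"hand":{"type":"number"},"squeeze":{"type":"number"}},"required":["moves"]}

```bash
mkdir -p pics; ls; python3 - <<'E'
from workcell import manip, eyes
import cv2,json
s=manip.get_state(); print(s)
for n in ("scene","top"):
    c=eyes.camera(n); cv2.imwrite(f"pics/{n}0.png",cv2.resize(c["frame"],(800,600),interpolation=cv2.INTER_CUBIC)); cv2.imwrite(f"{n}_raw.png",c["frame"])
    print(n,c["K"],c["dist_coeffs"],c["camera_from_world"])
E
```

```text
pics
{'time': 0.0, 'qpos': array([ 1.27132686e+00,  3.08999020e-01,  1.63522814e+00,  8.10811849e-06,
        1.19972084e+00, -6.97041127e-02]), 'qd': array([-9.63935139e-04, -5.59214836e-04, -9.14460031e-05,  1.37779330e-03,
        1.30500912e-03,  2.80119873e-03]), 'effort': array([-3.15412626e-04, -4.15248263e+01, -2.76665926e+01, -9.09364957e-06,
        9.98330506e-03, -9.47210992e-06]), 'tool_pos': array([0.14216967, 0.60791827, 0.30263081]), 'tcp_rot': array([-0.36007516, -3.12044458,  0.00363424]), 'force': array([0.11171188, 0.16293568, 0.01365074]), 'torque': array([-0.01496065,  0.00597932,  0.05157788]), 'finger_force': 0.0, 'grip_width': 0.08554067148080303}
scene [[484.61801516   0.         275.37435331]
 [  0.         484.61801516 208.33145502]
 [  0.           0.           1.        ]] [0.04363345 0.         0.         0.         0.        ] [[-0.53420051 -0.84533263 -0.00652442  0.27999016]
 [-0.45563055  0.29441552 -0.84007161  0.34263948]
 [ 0.71206083 -0.44579396 -0.54243629  1.41472036]
 [ 0.          0.          0.          1.        ]]
top [[446.89893818   0.         270.37594701]
 [  0.         446.89893818 205.70363767]
 [  0.           0.           1.        ]] [-0.07449964  0.          0.          0.          0.        ] [[-6.71460697e-04 -9.99837948e-01  1.79896235e-02  1.55201725e-02]
 [-9.92520867e-01 -1.52972171e-03 -1.22065510e-01  5.27033904e-01]
 [ 1.22073248e-01 -1.79370389e-02 -9.92359000e-01  1.56901579e+00]
 [ 0.00000000e+00  0.00000000e+00  0.00000000e+00  1.00000000e+00]]
```

View pics/scene0.png

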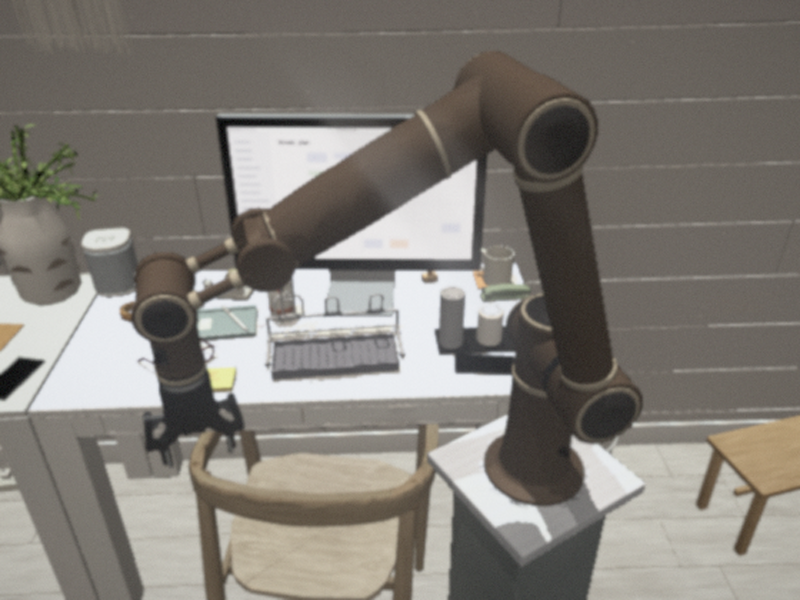

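View pics/top0.png

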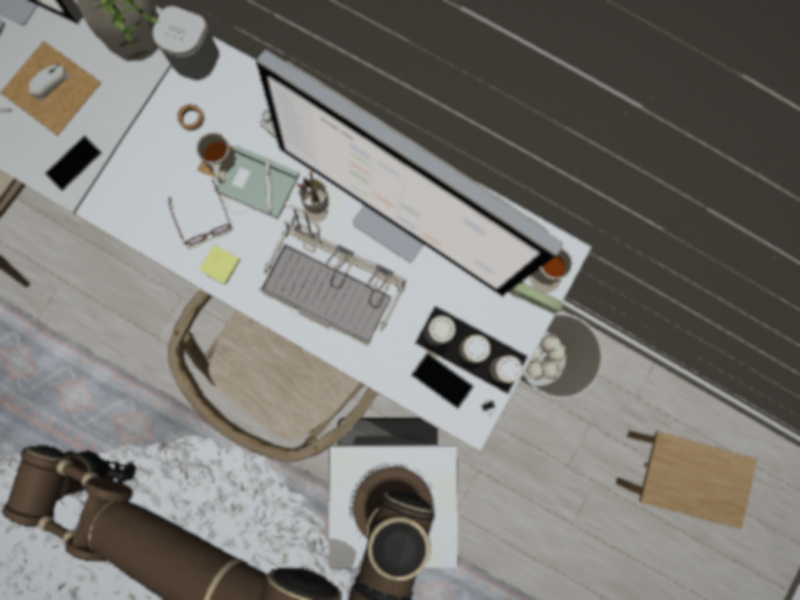

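The scene shows the rack at about (335,345), with the tumbler at (452,315) and a short cup at (490,322). The top view shows the rack at (335,290), the mat cups at (441,328), (476,348) and (508,369), and the screen above. The gripper starts at about (115,470). Next I'll enlarge.

```bash
python3 - <<'E'
import cv2,numpy as np
t=cv2.imread("top_raw.png")
a=t[145:265,165:385]  # 220x120
s=cv2.imread("scene_raw.png")
b=s[190:290,170:370]
A=cv2.resize(a,None,fx=3.6,fy=3.6,interpolation=cv2.INTER_CUBIC)[:,:792]
cv2.imwrite("pics/topcrop.png",A)
cv2.imwrite("pics/scenecrop.png",cv2.resize(b,(800,400),interpolation=cv2.INTER_CUBIC))
E
```

```text
(no output)
```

View pics/topcrop.png

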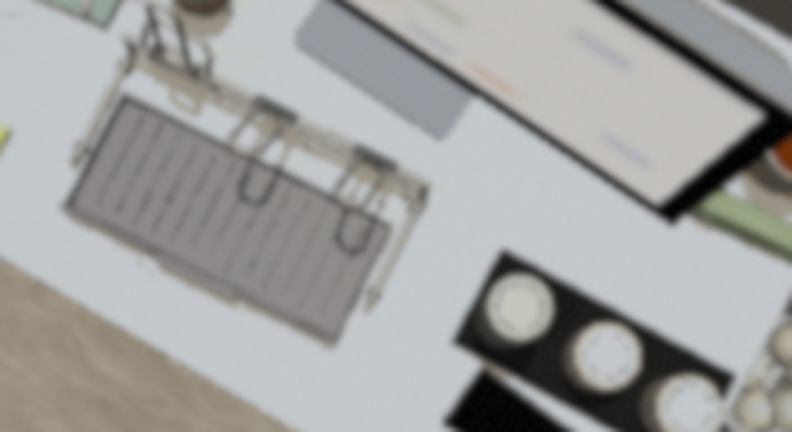

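View pics/scenecrop.png

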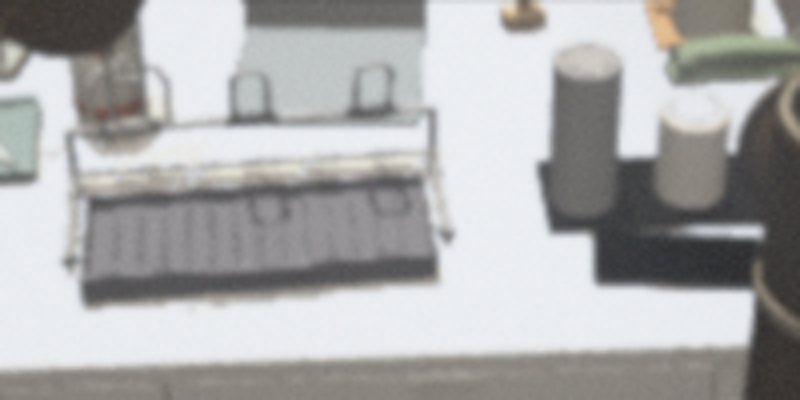

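The top crop shows tray front corners at about (66,208) and (336,345), and rail ends at about (130,55) and (425,190). The cup tops sit at (519,307), (605,355) and (688,405). I'll convert these to world coordinates.

```bash
cat > h.py <<'E'
import numpy as np,cv2,pickle
TOP=dict(K=np.array([[446.89893818,0,270.37594701],[0,446.89893818,205.70363767],[0,0,1]]),d=np.array([-0.07449964,0,0,0,0]),T=np.array([[-6.71460697e-04,-9.99837948e-01,1.79896235e-02,1.55201725e-02],[-9.92520867e-01,-1.52972171e-03,-1.22065510e-01,5.27033904e-01],[1.22073248e-01,-1.79370389e-02,-9.92359000e-01,1.56901579],[0,0,0,1]]))
SC=dict(K=np.array([[484.61801516,0,275.37435331],[0,484.61801516,208.33145502],[0,0,1]]),d=np.array([0.04363345,0,0,0,0]),T=np.array([[-0.53420051,-0.84533263,-0.00652442,0.27999016],[-0.45563055,0.29441552,-0.84007161,0.34263948],[0.71206083,-0.44579396,-0.54243629,1.41472036],[0,0,0,1]]))
def cam(c): return dict(K=np.array(c["K"]),d=np.array(c["dist_coeffs"]),T=np.array(c["camera_from_world"]))
def back(c,uv,z):
    uv=np.atleast_2d(np.array(uv,float)); n=cv2.undistortPoints(uv[:,None],c["K"],c["d"])[:,0]
    R,t=c["T"][:3,:3],c["T"][:3,3]; o=-R.T@t
    r=np.c_[n,np.ones(len(n))]@R
    return o+r*((np.asarray(z)-o[2])/r[:,2])[:,None]
def proj(c,P):
    P=np.atleast_2d(np.array(P,float))
    return cv2.projectPoints(P,cv2.Rodrigues(c["T"][:3,:3])[0],c["T"][:3,3],c["K"],c["d"])[0][:,0]
def rack(p,P):
    P=np.atleast_2d(np.array(P,float)); c,s=np.cos(p[2]),np.sin(p[2])
    return np.c_[p[0]+c*P[:,0]-s*P[:,1],p[1]+s*P[:,0]+c*P[:,1],P[:,2]]
tc=lambda q:np.array(q,float)/3.6+[165,145]
sc=lambda q:np.array(q,float)/4+[170,190]
E
python3 - <<'E'
from h import *
f=back(TOP,tc([(66,208),(336,345)]),.032); r=back(TOP,tc([(130,55),(425,190)]),.06)
print(f.round(4),r.round(4)); print([np.arctan2(*(a[0]-a[1])[:2][::1]*1) for a in (f,r)], [np.linalg.norm(a[0]-a[1]) for a in (f,r)])
for a in (f,r): d=a[0]-a[1]; print("yaw",np.arctan2(-d[0],d[1]))
cu=back(TOP,tc([(519,307),(605,355),(688,405)]),[.154,.094,.094]); print("cups top",cu.round(4),np.linalg.norm(np.diff(cu[:,:2],axis=0),axis=1))
from scipy.optimize import least_squares
# joint fit: rack pose + tray out
obsT=tc([(66,208),(336,345),(130,55),(425,190)]); 
def res(p):
    return (proj(TOP,np.r_[rack(p,[(-75-0-p[3]*1000,153,32),(-75-p[3]*1000,-153,32)]*np.array([.001]*3)),rack(p,[(.06,.17,.06),(.06,-.17,.06)])])-obsT).ravel()
s=least_squares(res,[.5,.1,-.45,.03]);print(s.x,s.fun.round(2))
p=s.x
for nm,c,f in(("top",TOP,tc),("scene",SC,sc)):
    L={}
    for y in(0,-.11): L[f"peg{y}"]=[(.06,y,.06),(.06-.112*np.sin(.6),y,.06+.112*np.cos(.6))]
    L["arm0"]=[(.06,.11,.06),(.06+.172*np.sin(.08),.11,.06+.172*np.cos(.08))]
    L["feet"]=[(-.075,.17,0),(-.075,-.17,0)]
    for k,v in L.items():
        u=proj(c,rack(p,v)); print(nm,k,((u-[165,145])*3.6 if nm=="top" else (u-[170,190])*4).round(0).tolist())
E
```

```text
[[0.5371 0.3277 0.032 ]
 [0.4014 0.0586 0.032 ]] [[ 0.6863  0.263   0.06  ]
 [ 0.5519 -0.0285  0.06  ]]
[np.float64(0.46718561809488446), np.float64(0.43213759359522796)] [np.float64(0.3014427667190451), np.float64(0.3210718440358966)]
yaw -0.46718561809488446
yaw -0.43213759359522796
cups top [[ 0.4307 -0.1098  0.154 ]
 [ 0.389  -0.1976  0.094 ]
 [ 0.3414 -0.2762  0.094 ]] [0.09725754 0.09186107]
[ 0.56595354  0.14475325 -0.45294917  0.03314202] [-0.55  0.4   1.15 -0.11 -2.29 -2.19  1.66  1.79]
top peg0 [[275.0, 121.0], [240.0, 164.0]]
top peg-0.11 [[376.0, 170.0], [347.0, 216.0]]
top arm0 [[176.0, 73.0], [162.0, 18.0]]
top feet [[70.0, 177.0], [370.0, 324.0]]
scene peg0 [[255.0, 122.0], [253.0, 75.0]]
scene peg-0.11 [[375.0, 114.0], [380.0, 66.0]]
scene arm0 [[134.0, 130.0], [117.0, -42.0]]
scene feet [[67.0, 281.0], [458.0, 251.0]]
```

```bash
cat >> h.py <<'E'
from scipy.spatial.transform import Rotation as Ro
def go(s,target,yaw=None):
    """numbers for jog: target TCP world xyz; yaw= world yaw of tool y measured as rack yaw"""
    R=Ro.from_rotvec(s["tcp_rot"]).as_matrix(); d=R.T@(np.array(target)-s["tool_pos"])
    cy=np.arctan2(-R[0,1],R[1,1]); t=0 if yaw is None else -(yaw-cy)
    return (d/.3).round(4), round(np.degrees(t)/30,4), "yaw",round(cy,4),"zax",R[:,2].round(3)
E
python3 - <<'E'
from h import *
from workcell import manip
s=manip.get_state(); print(go(s,[.28,.39,.36],-.45))
# screen lower edge estimate from scene
print(back(SC,np.array([(240,265),(480,270)])*.7,.125))
E
```

```text
(array([-0.6127, -0.6033, -0.1896]), np.float64(0.4206), 'yaw', np.float64(-0.2298), 'zax', array([-0.001, -0.002, -1.   ]))
[[ 0.88100584  0.25955655  0.125     ]
 [ 0.51137129 -0.26328432  0.125     ]]
```

Emit:
jog_arm(moves=[[[-0.1,-0.1,-0.03],0.05],[[-0.2,-0.2,-0.06],0.1],[[-0.3,-0.3,-0.1],0.2],[[-0.4,-0.4,-0.13],0.3],[[-0.5,-0.5,-0.16],0.36],[[-0.6,-0.6,-0.19],0.42],[[-0.61,-0.6,-0.19],0.42],[[-0.61,-0.6,-0.19],0.42]], hand=0.2)

```text
time: 0.9
tool_pos: [0.2802, 0.3911, 0.3609]
tcp_rot: [-0.704, -3.062, -0.001]
force: [-0.5, 0.2, -0.0]
grip_width: 0.0172
finger_force: 0.0
```

```bash
python3 - <<'E'
from h import *
from workcell import manip
s=manip.get_state(); print(s["time"],s["tool_pos"],s["grip_width"],s["force"]); print(go(s,[.44,.20,.36],-.45))
E
```

```text
0.9 [0.28015545 0.39106836 0.36094423] 0.017153153208886145 [-0.45915225  0.19448439 -0.04655801]
(array([-0.7575, -0.3401,  0.0027]), np.float64(-0.004), 'yaw', np.float64(-0.4521), 'zax', array([ 0.   ,  0.001, -1.   ]))
```

Emit:
jog_arm(moves=[[[-0.1,-0.05,0],0],[[-0.25,-0.11,0],0],[[-0.4,-0.18,0],0],[[-0.55,-0.25,0],0],[[-0.65,-0.3,0],0],[[-0.74,-0.33,0],0],[[-0.76,-0.34,0],0],[[-0.76,-0.34,0],0]])

```text
time: 1.7
tool_pos: [0.4405, 0.2012, 0.3601]
tcp_rot: [-0.701, -3.06, 0.0]
force: [0.3, -0.2, 0.6]
grip_width: 0.017
finger_force: 0.0
```

```bash
python3 - <<'E'
from h import *
from workcell import manip,eyes
c=eyes.camera("wrist"); pickle.dump(c,open("w1.pkl","wb"))
cv2.imwrite("pics/w1.png",cv2.resize(c["frame"],(800,600),interpolation=cv2.INTER_CUBIC))
T=np.array(c["camera_from_world"]); print(-T[:3,:3].T@T[:3,3], T[2,:3]); s=manip.get_state(); print(s["tool_pos"])
E
```

```text
[0.37606523 0.23275399 0.43089684] [ 0.25484165 -0.1246199  -0.95891898]
[0.4400139  0.20165207 0.36020659]
```

View pics/w1.png

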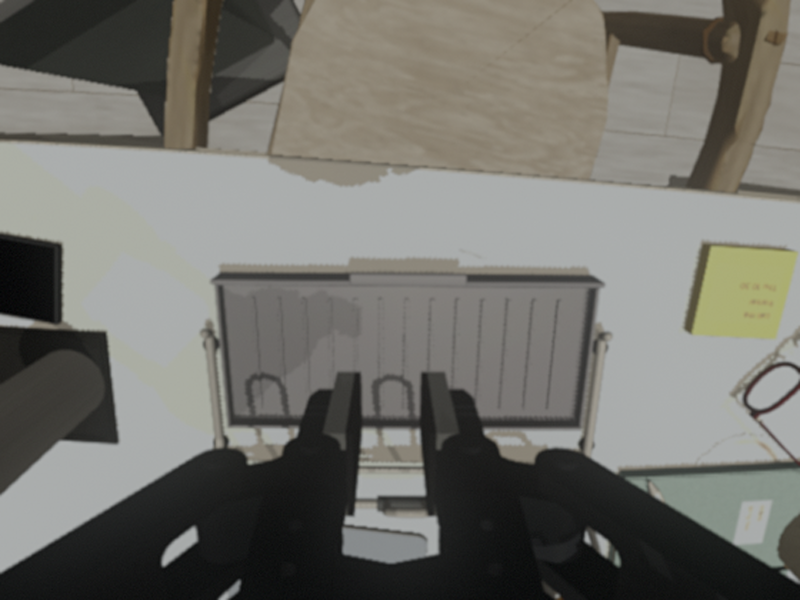

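The wrist view shows the tray front top corners at (213,281) and (605,283), and the rack's front feet at (208,328) and (603,337). The peg loops on the tray are shadows.

```bash
python3 - <<'E'
from h import *
c=cam(pickle.load(open("w1.pkl","rb")))
f=back(c,np.array([(213,281),(605,283),(350,281),(466,281)])*.7,.032); g=back(c,np.array([(208,328),(603,337)])*.7,.006)
for a in(f[:2],g): d=a[1]-a[0]; print(a.round(4),"len",np.linalg.norm(d).round(4),"yaw",np.arctan2(-d[0],d[1]).round(4),"mid",a.mean(0).round(4))
print(f[2:].mean(0))
from scipy.optimize import least_squares
# joint fit: wrist tray corners, top tray corners; scene peg tips, rail corners & feet
tipz=.06+.112*np.cos(.6); tx=.06-.112*np.sin(.6)
def res(p):
    P=lambda L:rack(p,L); t=-.075-p[3]
    r=[proj(c,P([(t,-.153,.032),(t,.153,.032)]))-np.array([(213,281),(605,283)])*.7,
       proj(TOP,P([(t,.153,.032),(t,-.153,.032)]))-tc([(66,208),(336,345)]),
       proj(SC,P([(tx,0,tipz),(tx,-.11,tipz)]))-sc([(250,72),(375,65)]),
       proj(SC,P([(.06,.167,.06),(.06,-.167,.06)]))-sc([(70,132),(434,112)]),
       proj(c,P([(-.072,-.167,.006),(-.072,.167,.006)]))-np.array([(208,328),(603,337)])*.7,
       proj(SC,P([(-.072,.167,.006),(-.072,-.167,.006)]))-sc([(70,264),(447,237)])]
    return np.concatenate(r).ravel()
s=least_squares(res,[.566,.145,-.45,.033],loss='soft_l1');print(s.x.round(4)); print(res(s.x).reshape(-1,2).round(1))
E
```

```text
[[0.408  0.0654 0.032 ]
 [0.5407 0.3365 0.032 ]] len 0.3018 yaw -0.4553 mid [0.4743 0.2009 0.032 ]
[[0.4432 0.0294 0.006 ]
 [0.5955 0.326  0.006 ]] len 0.3334 yaw -0.4744 mid [0.5193 0.1777 0.006 ]
[0.47322011 0.20022039 0.032     ]
[ 0.5818  0.1449 -0.4652  0.0464]
[[-3.7 -1.5]
 [ 0.   1.2]
 [-2.3 -1.3]
 [-1.1 -0.9]
 [-1.6 -1.4]
 [-1.1 -1.5]
 [-1.5 -1.7]
 [-1.3 -2.2]
 [-1.4  0.1]
 [-0.5 -2.3]
 [-2.  -0.5]
 [-0.7 -0.1]]
```

```bash
python3 - <<'E'
from h import *
from workcell import manip
s=manip.get_state(); print(go(s,[.430,.222,.088],-.462))
E
```

```text
(array([0.0577, 0.047 , 0.9075]), np.float64(0.0244), 'yaw', np.float64(-0.4492), 'zax', array([-0.002,  0.001, -1.   ]))
```

Emit:
jog_arm(moves=[[[0.03,0.03,0.1],0.02],[[0.06,0.05,0.25],0.02],[[0.06,0.05,0.4],0.02],[[0.06,0.05,0.55],0.02],[[0.06,0.05,0.7],0.02],[[0.06,0.05,0.82],0.02],[[0.06,0.05,0.9],0.02],[[0.06,0.05,0.9],0.02]])

```text
time: 2.55
tool_pos: [0.4266, 0.2222, 0.0873]
tcp_rot: [-0.711, -3.052, 0.008]
force: [-0.5, -0.7, -0.3]
grip_width: 0.0173
finger_force: 0.0
```

Emit:
jog_arm(moves=[[[-0.04,0,0],0],[[-0.08,0,0],0],[[-0.11,0,0],0],[[-0.14,0,0],0],[[-0.17,0,0],0],[[-0.19,0,0],0],[[-0.2,0,0],0],[[-0.2,0,0],0]])

```text
time: 3.35
tool_pos: [0.4852, 0.1949, 0.0909]
tcp_rot: [0.717, 3.058, -0.0]
force: [0.8, 0.5, 0.9]
grip_width: 0.0171
finger_force: 0.0
```

Emit:
jog_arm(moves=[[[-0.01,0,0],0],[[-0.02,0,0],0],[[-0.03,0,0],0],[[-0.04,0,0],0],[[-0.045,0,0],0],[[-0.05,0,0],0],[[-0.05,0,0],0],[[-0.05,0,0],0]])

```text
time: 4.15
tool_pos: [0.4958, 0.1894, 0.0905]
tcp_rot: [-0.717, -3.053, 0.001]
force: [-7.0, 4.3, 4.3]
grip_width: 0.0173
finger_force: 4.2
```

Emit:
jog_arm(moves=[[[-0.005,0,0],0],[[-0.01,0,0],0],[[-0.01,0,0],0],[[-0.01,0,0],0],[[-0.01,0,0],0],[[-0.01,0,0],0],[[-0.01,0,0],0],[[-0.01,0,0],0]])

```text
time: 4.95
tool_pos: [0.4962, 0.1892, 0.0905]
tcp_rot: [-0.717, -3.047, 0.001]
force: [-12.8, 9.6, 9.7]
grip_width: 0.0171
finger_force: 7.8
```

```bash
python3 - <<'E'
from h import *
from workcell import manip
s=manip.get_state(); print(s["tool_pos"],s["force"])
for x in (-.12,-.086): print(rack([.5775,.1449,-.465],[(x,0,.1)]))
p=s["tool_pos"]; print("wall at",p[:2]+.011*np.array([np.cos(.465),-np.sin(.465)]))
E
```

```text
[0.49616242 0.18919276 0.09048384] [-12.81886289   9.62038659   9.73075312]
[[0.47024141 0.19871074 0.1       ]]
[[0.50063135 0.18346436 0.1       ]]
wall at [0.50599446 0.18426011]
```

Emit:
jog_arm(moves=[[[0.04,0,0],0],[[0.08,0,-0.05],0],[[0.1,0,-0.2],0],[[0.1,0,-0.36],0],[[0.1,0,-0.52],0],[[0.1,0,-0.68],0],[[0.1,0,-0.8],0],[[0.1,0,-0.8],0]])

```text
time: 5.75
tool_pos: [0.4778, 0.2017, 0.3384]
tcp_rot: [0.713, 3.045, 0.012]
force: [0.6, -0.1, 0.1]
grip_width: 0.0173
finger_force: 0.0
```

```bash
python3 - <<'E'
from h import *
from workcell import manip
s=manip.get_state()
l=back(TOP,tc([(340,0),(672,220)]),.125); d=l[0]-l[1]; print(l,"yaw",np.arctan2(-d[0],d[1]))
p=[.573,.149,-.465]
iv=lambda q:(Ro.from_euler('z',.465).as_matrix()[:2,:2]@(np.array(q)[:2]-p[:2]))
print([iv(q) for q in l])
t=rack(p,[(.055,.03,.35)])[0]; print(t,go(s,t,-.462))
E
```

```text
[[ 0.72558788  0.05483167  0.125     ]
 [ 0.51463763 -0.25841206  0.125     ]] yaw -0.5926758429404636
[array([ 0.17861356, -0.0157458 ]), array([ 0.13052731, -0.3903247 ])]
[0.63561287 0.15115139 0.35      ] (array([-0.5464,  0.0831, -0.0312]), np.float64(0.0036), 'yaw', np.float64(-0.4601), 'zax', array([ 0.016,  0.004, -1.   ]))
```

Emit:
jog_arm(moves=[[[-0.08,0.01,-0.01],0],[[-0.18,0.03,-0.02],0],[[-0.28,0.05,-0.03],0],[[-0.38,0.07,-0.03],0],[[-0.46,0.08,-0.03],0],[[-0.52,0.08,-0.03],0],[[-0.54,0.08,-0.03],0],[[-0.54,0.08,-0.03],0]])

```text
time: 6.55
tool_pos: [0.6299, 0.1496, 0.3387]
tcp_rot: [-0.718, -3.057, 0.001]
force: [-0.1, 0.8, -0.3]
grip_width: 0.0169
finger_force: 0.0
```

```bash
python3 - <<'E'
from h import *
from workcell import manip,eyes
c=eyes.camera("wrist"); pickle.dump(c,open("w2.pkl","wb"))
cv2.imwrite("pics/w2.png",cv2.resize(c["frame"],(800,600),interpolation=cv2.INTER_CUBIC))
s=manip.get_state(); print(s["tool_pos"])
E
```

```text
[0.62928066 0.15009056 0.33890501]
```

View pics/w2.png

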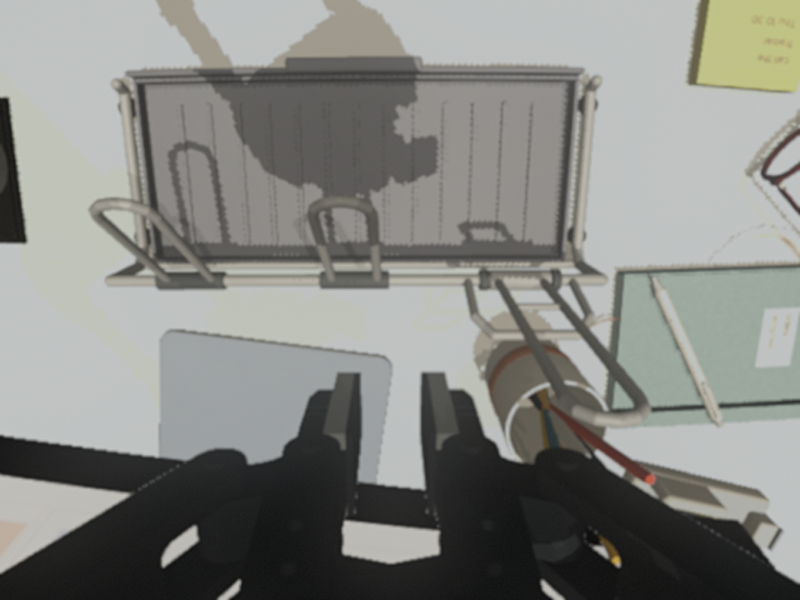

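The wrist view shows the tray home, the middle peg tip at (342,199), the right peg tip at (118,201), the rail at row 281 and the peg roots at x≈354 and 190. The arm root is at (520,278) and its tip at (610,422). A pencil holder sits right behind the arm, so I'll pinch the arm's sides rather than reach behind it.

```bash
cat > fit.py <<'E'
from h import *
from scipy.optimize import least_squares
c=cam(pickle.load(open("w2.pkl","rb")))
D=lambda a,L:(-L*np.sin(a),L*np.cos(a))
w=lambda q:(np.array(q,float)+.5)*.7-.5
t=D(.6,.112); a=D(-.08,.172)
M=[(.06+t[0],0,.06+t[1]),(.06+t[0],-.11,.06+t[1]),(.06,0,.06),(.06,-.11,.06),(.06,.11,.06),(.06+a[0],.11,.06+a[1]),(-.075,.17,.004),(-.075,-.17,.004),(.06,.17,.06),(.06,-.17,.06)]
O=w([(342,199),(118,200),(354,280),(190,281),(520,279),(610,422),(592,80),(122,83),(605,279),(108,281)])
def res(p): return (proj(c,rack(p,M))-O).ravel()
s=least_squares(res,[.573,.149,-.465],loss='soft_l1')
E
python3 - <<'E'
from fit import *
print(s.x.round(4)); print((res(s.x)/.7).reshape(-1,2).round(1))
print("tray",back(c,w([(130,72),(583,70)]),.032).mean(0))
p=s.x
print((proj(TOP,rack(p,M))-[165,145])[:6]*3.6); print(((proj(SC,rack(p,M))-[170,190])*4).round(0)[:6])
E
```

```text
[ 0.5804  0.1472 -0.4579]
[[-2.8 -0.6]
 [-7.1  0.8]
 [ 0.9  0.1]
 [ 2.1 -0.2]
 [-0.9  0.7]
 [ 9.4  5.4]
 [ 3.9 -4.1]
 [-2.7 -3.7]
 [ 2.3  0.5]
 [-2.2  0.3]]
tray [0.51301604 0.18173233 0.032     ]
[[237.89434888 148.16414541]
 [344.56829241 200.4963575 ]
 [273.37297637 106.93762194]
 [373.47061443 155.85568457]
 [174.05937335  58.44527865]
 [160.219864     2.14027953]]
[[242.  68.]
 [369.  60.]
 [246. 116.]
 [365. 108.]
 [125. 123.]
 [108. -48.]]
```

```bash
python3 - <<'E'
from fit import *
from workcell import manip
p=s.x; st=manip.get_state()
def iv(q): return np.c_[(np.array(q)[:,:2]-p[:2])@Ro.from_euler('z',p[2]).as_matrix()[:2,:2],np.array(q)[:,2]]
for z in(.1,.13,.16,.19): print(z,iv(back(c,w([(650,478),(540,398),(610,422)]),z)).round(3).tolist())
t=rack(p,[(.073,.11,.30)])[0]; print(t,go(st,t,p[2]))
E
```

```text
0.1 [[0.189, 0.199, 0.1], [0.127, 0.119, 0.1], [0.145, 0.166, 0.1]]
0.13 [[0.167, 0.182, 0.13], [0.112, 0.11, 0.13], [0.128, 0.153, 0.13]]
0.16 [[0.146, 0.166, 0.16], [0.097, 0.101, 0.16], [0.112, 0.139, 0.16]]
0.19 [[0.125, 0.149, 0.19], [0.082, 0.091, 0.19], [0.095, 0.125, 0.19]]
[0.6945573  0.21357795 0.3       ] (array([-0.101 ,  0.2864,  0.1293]), np.float64(-0.0053), 'yaw', np.float64(-0.4607), 'zax', array([-0.001, -0.   , -1.   ]))
```

Emit:
jog_arm(moves=[[[-0.02,0.06,0],0],[[-0.05,0.14,0],0],[[-0.08,0.22,0],0],[[-0.1,0.27,0],0],[[-0.1,0.285,0],0],[[-0.1,0.285,0],0],[[-0.1,0.285,0],0],[[-0.1,0.285,0],0]], hand=0.6, squeeze=20)

```text
time: 7.4
tool_pos: [0.6938, 0.213, 0.34]
tcp_rot: [-0.717, -3.058, 0.001]
force: [0.1, -0.4, 0.5]
grip_width: 0.051
finger_force: 0.0
```

```bash
python3 - <<'E'
from fit import *
from workcell import manip
p=s.x; st=manip.get_state()
print(st["tool_pos"],st["grip_width"],go(st,rack(p,[(.074,.11,.257)])[0],p[2]))
E
```

```text
[0.69383945 0.2130231  0.34004082] 0.05095145545825424 (array([-0.0047,  0.0029,  0.2768]), np.float64(-0.0047), 'yaw', np.float64(-0.4604), 'zax', array([-0., -0., -1.]))
```

Emit:
jog_arm(moves=[[[0,0,0.04],0],[[0,0,0.1],0],[[0,0,0.16],0],[[0,0,0.21],0],[[0,0,0.25],0],[[0,0,0.27],0],[[0,0,0.275],0],[[0,0,0.275],0]])

```text
time: 8.2
tool_pos: [0.6948, 0.2136, 0.2577]
tcp_rot: [0.716, 3.058, 0.0]
force: [1.3, -0.2, -0.4]
grip_width: 0.0518
finger_force: 0.0
```

Emit:
jog_arm(moves=[[[0,0,0],0],[[0,0,0],0],[[0,0,0],0],[[0,0,0],0],[[0,0,0],0],[[0,0,0],0],[[0,0,0],0],[[0,0,0],0]], hand=0.35)

```text
time: 9.0
tool_pos: [0.695, 0.2131, 0.2588]
tcp_rot: [0.716, 3.057, -0.0]
force: [-1.7, -3.7, 5.6]
grip_width: 0.0349
finger_force: 20.8
```

Emit:
jog_arm(moves=[[[0.02,0,0],0],[[0.04,0,0],0],[[0.089,0,0],0],[[0.137,0,0.008],0],[[0.185,0,0.02],0],[[0.232,0,0.037],0],[[0.276,0,0.059],0],[[0.276,0,0.059],0]])

```text
time: 9.8
tool_pos: [0.6168, 0.2518, 0.238]
tcp_rot: [-0.713, -3.054, 0.001]
force: [-3.3, -2.6, 4.5]
grip_width: 0.0353
finger_force: 22.0
```

Emit:
jog_arm(moves=[[[0.01,0,0.006],0],[[0.02,0,0.012],0],[[0.03,0,0.018],0],[[0.038,0,0.024],0],[[0.04,0,0.025],0],[[0.04,0,0.025],0],[[0.04,0,0.025],0],[[0.04,0,0.025],0]])

```text
time: 10.6
tool_pos: [0.609, 0.2557, 0.2324]
tcp_rot: [-0.716, -3.057, 0.001]
force: [-4.0, -2.9, 6.4]
grip_width: 0.0352
finger_force: 22.2
```

Emit:
jog_arm(moves=[[[0,0,0],0],[[0,0,0],0],[[0,0,0],0],[[0,0,0],0],[[0,0,0],0],[[0,0,-0.05],0],[[0,0,-0.15],0],[[0,0,-0.25],0]], hand=0.65)

```text
time: 11.4
tool_pos: [0.6094, 0.2556, 0.3083]
tcp_rot: [-0.716, -3.058, 0.0]
force: [0.8, -1.0, 0.9]
grip_width: 0.0555
finger_force: 0.0
```

```bash
python3 - <<'E'
from fit import *
from workcell import manip
p=s.x; st=manip.get_state()
print(st["tool_pos"],st["grip_width"],go(st,rack(p,[(.0,-.03,.35)])[0],p[2]))
E
```

```text
[0.60941642 0.25556641 0.30833685] 0.055464387257881706 (array([-0.0741, -0.4666, -0.1387]), np.float64(-0.0044), 'yaw', np.float64(-0.4602), 'zax', array([-0.001, -0.   , -1.   ]))
```

```bash
python3 - <<'E'
from fit import *
from workcell import manip
st=manip.get_state()
print(go(st,[.53,.05,.40]),go(st,[.39,-.17,.42]))
E
```

```text
(array([-0.067 , -0.7316, -0.3052]), np.float64(0.0), 'yaw', np.float64(-0.4602), 'zax', array([-0.001, -0.   , -1.   ])) (array([ 0.0255, -1.596 , -0.3715]), np.float64(0.0), 'yaw', np.float64(-0.4602), 'zax', array([-0.001, -0.   , -1.   ]))
```

Emit:
jog_arm(moves=[[[0,-0.05,-0.06],0],[[0,-0.16,-0.15],0],[[0,-0.3,-0.25],0],[[0,-0.45,-0.3],0],[[0,-0.6,-0.33],0],[[0,-0.75,-0.36],0],[[0.01,-0.88,-0.37],0],[[0.02,-1.0,-0.37],0]], hand=1)

```text
time: 12.2
tool_pos: [0.4703, -0.012, 0.4206]
tcp_rot: [0.716, 3.055, 0.0]
force: [0.9, 0.1, -0.1]
grip_width: 0.0852
finger_force: 0.0
```

Emit:
jog_arm(moves=[[[0,-0.12,0],0],[[0,-0.25,0],0],[[0,-0.38,0],0],[[0,-0.48,0],0],[[0,-0.55,0],0],[[0,-0.58,0],0],[[0,-0.59,0],0],[[0,-0.59,0],0]])

```text
time: 13.0
tool_pos: [0.3926, -0.1689, 0.4187]
tcp_rot: [0.717, 3.058, 0.001]
force: [0.5, 0.2, 0.8]
grip_width: 0.085
finger_force: 0.0
```

```bash
python3 - <<'E'
from h import *
from workcell import manip,eyes
c=eyes.camera("wrist"); pickle.dump(c,open("w3.pkl","wb"))
t=eyes.camera("top")["frame"]; s=eyes.camera("scene")["frame"]
im=np.zeros((600,800,3),np.uint8)
im[:420,:560]=c["frame"]
im[420:600,0:400]=cv2.resize(t[145:235,165:365],(400,180),interpolation=cv2.INTER_CUBIC)
im[420:600,400:800]=cv2.resize(s[195:285,170:370],(400,180),interpolation=cv2.INTER_CUBIC)
cv2.imwrite("pics/w3.png",im); print(manip.get_state()["tool_pos"])
E
```

```text
[ 0.39280021 -0.1683522   0.41823173]
```

View pics/w3.png

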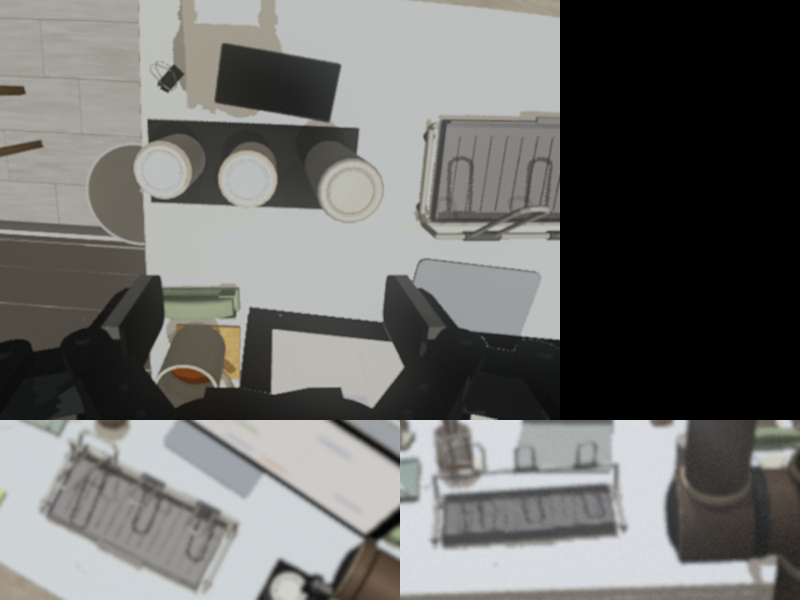

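The arm is forward and the tray is home. In the wrist view the cup base centres are at about (350,190) for the tumbler, (248,178) and (163,170).

```bash
cat > plan.py <<'E'
from fit import *
from workcell import manip
p=s.x
E
python3 - <<'E'
from plan import *
c3=cam(pickle.load(open("w3.pkl","rb")))
cu=back(c3,[(350,190),(248,178),(163,170)],[.154,.094,.094]); print(cu.round(4))
d=cu[0]-cu[2]; print("yaw",np.arctan2(-d[0],d[1]))
st=manip.get_state(); t=cu[0].copy(); t[2]=.178; print(go(st,t,p[2]))
E
```

```text
[[ 0.4311 -0.1093  0.154 ]
 [ 0.389  -0.1969  0.094 ]
 [ 0.3409 -0.274   0.094 ]]
yaw -0.5012521530513637
(array([-0.0273,  0.2327,  0.8009]), np.float64(-0.0018), 'yaw', np.float64(-0.4588), 'zax', array([ 0.,  0., -1.]))
```

Emit:
jog_arm(moves=[[[-0.01,0.1,0.03],0],[[-0.027,0.2,0.12],0],[[-0.027,0.233,0.25],0],[[-0.027,0.233,0.4],0],[[-0.027,0.233,0.55],0],[[-0.027,0.233,0.68],0],[[-0.027,0.233,0.78],0],[[-0.027,0.233,0.8],0]])

```text
time: 13.95
tool_pos: [0.428, -0.1082, 0.1745]
tcp_rot: [-0.712, -3.051, -0.002]
force: [-0.7, 0.1, -0.0]
grip_width: 0.0856
finger_force: 0.0
```

Emit:
jog_arm(moves=[[[0,0,0],0],[[0,0,0],0],[[0,0,0],0],[[0,0,0],0],[[0,0,0],0],[[0,0,0],0],[[0,0,0],0],[[0,0,0],0]], hand=0.65, squeeze=20)

```text
time: 14.75
tool_pos: [0.4318, -0.1104, 0.1795]
tcp_rot: [0.716, 3.056, -0.0]
force: [-0.2, 0.7, 6.5]
grip_width: 0.0624
finger_force: 22.8
```

```bash
cat >> plan.py <<'E'
def path(tcp_off,h,Lp,depth,y,Ls):
    """rack-frame TCP points for rear-rim-on-wire insertion. tcp_off: TCP height above grip, h: grip height above mouth, Lp peg length, depth inner.
    Ls: list of (L inserted, alpha)"""
    out=[]
    d=lambda a:np.array([-np.sin(a),np.cos(a)]); n=lambda a:np.array([np.cos(a),np.sin(a)])
    root=np.array([.06,.06])
    for L,a in Ls:
        rim=root+(Lp-L)*d(.6)
        g=rim-.020*n(a)+h*d(a)
        out.append((g[0],y,g[1]+tcp_off))
    return np.array(out)
E
python3 - <<'E'
from plan import *
st=manip.get_state(); print(st["tool_pos"],st["grip_width"],st["finger_force"])
P=path(.047,.178-.047-.004,.172,.145,.11,[(-.03,0),(.03,0),(.05,0),(.08,.25),(.11,.45),(.13,.6),(.145,.6)])
print(P.round(4)); W=rack(p,P); print(W.round(4)); print(go(st,W[0]+[0,0,.0],p[2]))
E
```

```text
[ 0.4317528  -0.11041238  0.17945237] 0.06235464291240067 22.761277612298727
[[-0.0741  0.11    0.4007]
 [-0.0402  0.11    0.3512]
 [-0.0289  0.11    0.3347]
 [-0.0427  0.11    0.301 ]
 [-0.0483  0.11    0.2638]
 [-0.0519  0.11    0.2352]
 [-0.0435  0.11    0.2228]]
[[0.5626 0.2786 0.4007]
 [0.593  0.2636 0.3512]
 [0.6032 0.2586 0.3347]
 [0.5907 0.2647 0.301 ]
 [0.5858 0.2672 0.2638]
 [0.5825 0.2688 0.2352]
 [0.5901 0.2651 0.2228]]
(array([ 0.1832,  1.3559, -0.7374]), np.float64(-0.0046), 'yaw', np.float64(-0.4603), 'zax', array([ 0.003, -0.001, -1.   ]))
```

Emit:
jog_arm(moves=[[[0,0,-0.05],0],[[0,0,-0.15],0],[[0,0,-0.28],0],[[0.03,0.03,-0.42],0],[[0.06,0.12,-0.55],0],[[0.1,0.25,-0.66],0],[[0.14,0.4,-0.73],0],[[0.18,0.55,-0.74],0]])

```text
time: 15.55
tool_pos: [0.4566, 0.0627, 0.4035]
tcp_rot: [0.718, 3.052, 0.002]
force: [2.0, -0.8, -1.5]
grip_width: 0.0624
finger_force: 23.1
```

Emit:
jog_arm(moves=[[[0,0.14,0],0],[[0,0.28,0],0],[[0,0.42,0],0],[[0,0.56,0],0],[[0,0.68,0],0],[[0,0.76,0],0],[[0,0.8,0],0],[[0,0.806,0],0]])

```text
time: 16.35
tool_pos: [0.5628, 0.279, 0.3988]
tcp_rot: [-0.714, -3.057, 0.002]
force: [-0.9, 0.2, -2.1]
grip_width: 0.0622
finger_force: 23.2
```

```bash
cat >> plan.py <<'E'
def tab(st,W):
    for w_ in W: print(*go(st,w_,p[2])[:2])
E
python3 - <<'E'
from plan import *
st=manip.get_state(); print(st["tool_pos"],st["grip_width"],st["finger_force"],st["force"])
P=path(.047,.1285,.172,.145,.11,[(-.03,0),(.0,0),(.02,0),(.035,0),(.05,0)])
tab(st,rack(p,P))
E
```

```text
[0.56283199 0.27904121 0.39881986] 0.06221131201628911 23.192711547017097 [-0.91110801  0.21669634 -2.12122788]
[-0.0001 -0.0016 -0.0113] -0.0019
[-0.0567 -0.0014  0.0711] -0.0019
[-0.0944 -0.0013  0.1261] -0.0019
[-0.1227 -0.0012  0.1673] -0.0019
[-0.151  -0.0011  0.2086] -0.0019
```

Emit:
jog_arm(moves=[[[-0.033,0,0],0],[[-0.06,0,0.03],0],[[-0.09,0,0.07],0],[[-0.108,0,0.1],0],[[-0.127,0,0.126],0],[[-0.155,0,0.167],0],[[-0.172,0,0.205],0],[[-0.172,0,0.205],0]])

```text
time: 17.15
tool_pos: [0.6087, 0.2546, 0.3354]
tcp_rot: [-0.717, -3.055, 0.004]
force: [-1.0, -0.8, -2.1]
grip_width: 0.0619
finger_force: 23.2
```

```bash
python3 - <<'E'
from plan import *
st=manip.get_state(); print(st["tool_pos"],st["grip_width"],st["finger_force"],st["force"])
P=path(.047,.1285,.172,.145,.11,[(.05,0),(.06,.08),(.07,.16),(.08,.25),(.09,.32),(.1,.39),(.11,.45),(.12,.54),(.13,.6),(.138,.6),(.145,.6)])
tab(st,rack(p,P))
c=eyes=None
E
```

```text
[0.6087339  0.25456348 0.33544056] 0.06192097291149264 23.187654996290803 [-0.98833226 -0.7521205  -2.12127984]
[ 0.0226  0.0038 -0.0024] -0.0058
[0.0377 0.0039 0.0318] -0.0058
[0.0521 0.004  0.0688] -0.0058
[0.0697 0.0041 0.1101] -0.0058
[0.0782 0.0042 0.1505] -0.0058
[0.0857 0.0044 0.1928] -0.0058
[0.0886 0.0045 0.2345] -0.0058
[0.1007 0.0047 0.2856] -0.0058
[0.1012 0.0048 0.3304] -0.0058
[0.086  0.0049 0.3523] -0.0058
[0.0728 0.0051 0.3715] -0.0058
```

Emit:
jog_arm(moves=[[[0.012,0,0],0],[[0.023,0,0.005],0],[[0.03,0,0.018],0],[[0.038,0,0.032],0],[[0.045,0.002,0.05],0],[[0.052,0.003,0.068],0],[[0.06,0.004,0.088],0],[[0.068,0.004,0.108],0]])

```text
time: 17.95
tool_pos: [0.5912, 0.2656, 0.3056]
tcp_rot: [-0.717, -3.059, 0.0]
force: [0.4, -2.1, 1.4]
grip_width: 0.0614
finger_force: 21.3
```

```bash
python3 - <<'E'
from plan import *
from workcell import eyes
st=manip.get_state(); print(st["tool_pos"],st["grip_width"],st["finger_force"],st["force"],st["torque"])
P=path(.047,.1285,.172,.145,.11,[(.08,.25),(.09,.32),(.1,.39),(.11,.45),(.12,.54),(.13,.6),(.138,.6),(.145,.6)])
tab(st,rack(p,P))
im=eyes.camera("scene")["frame"]; w_=eyes.camera("wrist")["frame"]
o=np.zeros((600,800,3),np.uint8); o[:420,:560]=w_; o[300:600,400:800]=cv2.resize(im[165:300,160:340],(400,300),interpolation=cv2.INTER_CUBIC); cv2.imwrite("pics/t1.png",o)
E
```

```text
[0.59120843 0.26562288 0.3055882 ] 0.061448782353723065 21.272706650197506 [ 0.41038057 -2.11280709  1.3982846 ] [-0.59845258 -0.31972002 -0.07650964]
[ 0.0013 -0.0033  0.0103] -0.0045
[ 0.01   -0.0033  0.0508] -0.0045
[ 0.0176 -0.0033  0.0931] -0.0045
[ 0.0206 -0.0033  0.1347] -0.0045
[ 0.0329 -0.0033  0.1858] -0.0045
[ 0.0335 -0.0033  0.2305] -0.0045
[ 0.0184 -0.0033  0.2526] -0.0045
[ 0.0053 -0.0033  0.2718] -0.0045
```

View pics/t1.png

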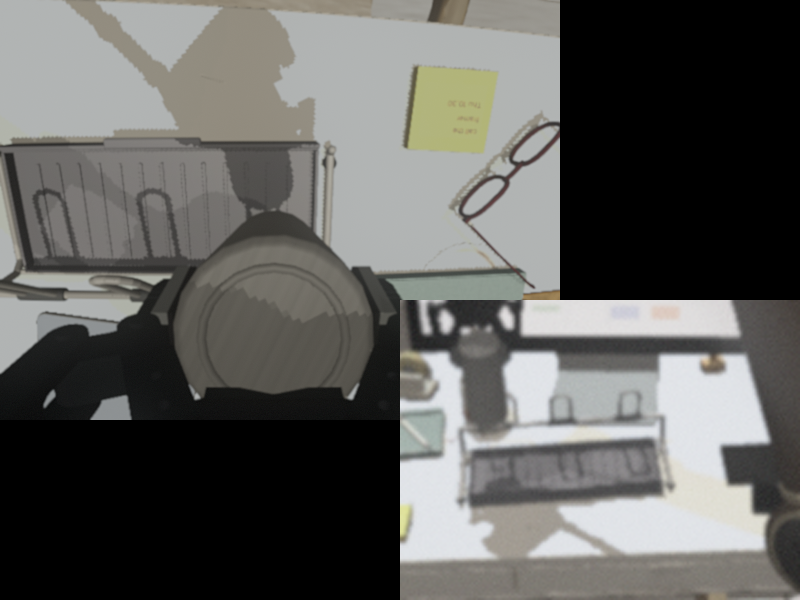

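The wrist view shows the tumbler between the pads with its base facing the camera. The arm is no longer visible, so it is inside the tumbler. Forces are small, so I'll continue.

Emit:
jog_arm(moves=[[[0.003,0,0.02],0],[[0.007,0,0.04],0],[[0.012,0,0.06],0],[[0.017,0,0.085],0],[[0.019,0,0.11],0],[[0.022,0,0.135],0],[[0.028,0,0.16],0],[[0.033,0,0.185],0]])

```text
time: 18.85
tool_pos: [0.5822, 0.27, 0.2498]
tcp_rot: [-0.717, -3.058, 0.0]
force: [0.0, -1.7, 0.2]
grip_width: 0.0608
finger_force: 21.5
```

Emit:
jog_arm(moves=[[[0,0,0.012],0],[[0,0,0.024],0],[[0,0,0.034],0],[[0,0,0.044],0],[[-0.006,0,0.054],0],[[-0.013,0,0.064],0],[[-0.018,0,0.071],0],[[-0.018,0,0.071],0]])

```text
time: 19.65
tool_pos: [0.5877, 0.2673, 0.2289]
tcp_rot: [0.717, 3.059, -0.0]
force: [1.0, -2.2, -2.0]
grip_width: 0.0607
finger_force: 21.9
```

```bash
python3 - <<'E'
from plan import *
st=manip.get_state(); print(st["tool_pos"],st["grip_width"],st["finger_force"],st["force"],st["torque"])
P=path(.047,.1285,.172,.145,.11,[(.13,.6),(.138,.6),(.145,.6)])
tab(st,rack(p,P))
E
```

```text
[0.58769831 0.26731889 0.22889636] 0.06070836248278033 21.93513561040163 [ 1.02615043 -2.23490336 -1.99792769] [-0.62606387 -0.25290221 -0.12747671]
[ 0.0206 -0.0033 -0.0251] -0.0045
[ 0.0055 -0.0032 -0.0031] -0.0045
[-0.0077 -0.0032  0.0162] -0.0045
```

Emit:
jog_arm(moves=[[[-0.002,0,0.004],0],[[-0.004,0,0.008],0],[[-0.006,0,0.012],0],[[-0.008,0,0.016],0],[[-0.01,0,0.019],0],[[-0.012,0,0.022],0],[[-0.012,0,0.022],0],[[-0.012,0,0.022],0]])

```text
time: 20.45
tool_pos: [0.5899, 0.2665, 0.2245]
tcp_rot: [-0.716, -3.057, -0.0]
force: [-5.4, -2.6, 9.1]
grip_width: 0.0607
finger_force: 22.2
```

Emit:
jog_arm(moves=[[[0,0,0],0],[[0,0,0],0],[[0,0,0],0],[[0,0,0],0],[[0,0,0],0],[[0,0,-0.02],0],[[0,0,-0.07],0],[[0,0,-0.15],0]], hand=1)

```text
time: 21.25
tool_pos: [0.5899, 0.2657, 0.2675]
tcp_rot: [-0.716, -3.056, 0.003]
force: [0.5, 0.5, -0.6]
grip_width: 0.0855
finger_force: 0.0
```

```bash
python3 - <<'E'
from plan import *
from workcell import eyes
st=manip.get_state(); print(st["tool_pos"],st["grip_width"],st["force"])
c=eyes.camera("wrist"); pickle.dump(c,open("w4.pkl","wb")); c4=cam(c)
# compare with predicted tumbler base circle / hung pose
d=np.array([-np.sin(.6),np.cos(.6)]);n=np.array([np.cos(.6),np.sin(.6)])
b=np.array([.06,.06])+.177*d-.02*n
a=np.linspace(0,2*np.pi,60); C=np.array([[b[0]+.031*np.cos(t)*n[0],.11+.031*np.sin(t),b[1]+.031*np.cos(t)*n[1]] for t in a])
q=proj(c4,rack(p,C)).astype(int); o=c["frame"].copy(); cv2.polylines(o,[q[:,None]],True,(0,0,255),1); cv2.imwrite("pics/w4.png",o)
for t in([.389,-.1969,.40],): print(go(st,t,p[2]))
E
```

```text
[0.58985112 0.26569492 0.26750044] 0.085507168691273 [ 0.4972467   0.51622151 -0.6375429 ]
(array([-0.0841, -1.6799, -0.4381]), np.float64(-0.0045), 'yaw', np.float64(-0.4603), 'zax', array([-0.003, -0.001, -1.   ]))
```

View pics/w4.png

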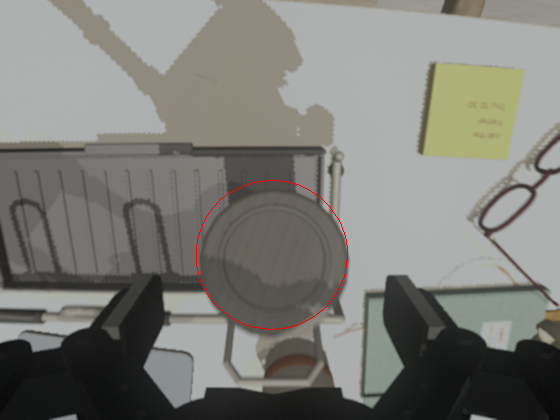

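Emit:
jog_arm(moves=[[[0,0,-0.1],0],[[0,-0.02,-0.22],0],[[0,-0.12,-0.34],0],[[-0.01,-0.27,-0.42],0],[[-0.03,-0.43,-0.44],0],[[-0.05,-0.6,-0.44],0],[[-0.07,-0.76,-0.44],0],[[-0.084,-0.92,-0.44],0]], hand=0.88)

```text
time: 22.1
tool_pos: [0.49, 0.0058, 0.4014]
tcp_rot: [0.715, 3.056, 0.0]
force: [0.3, -0.7, -0.2]
grip_width: 0.0755
finger_force: 0.0
```

Emit:
jog_arm(moves=[[[0,-0.15,0],0],[[0,-0.3,0],0],[[0,-0.45,0],0],[[0,-0.58,0],0],[[0,-0.68,0],0],[[0,-0.74,0],0],[[0,-0.76,0],0],[[0,-0.76,0],0]])

```text
time: 22.9
tool_pos: [0.3893, -0.1972, 0.4007]
tcp_rot: [0.719, 3.057, -0.0]
force: [1.1, 0.7, 0.2]
grip_width: 0.0751
finger_force: 0.0
```

```bash
python3 - <<'E'
from plan import *
st=manip.get_state(); print(st["tool_pos"],st["grip_width"],st["force"])
print(go(st,[.389,-.1969,.118],p[2]))
E
```

```text
[ 0.38933735 -0.19720508  0.40068184] 0.07508716500766144 [1.11508208 0.68249697 0.24273172]
(array([3.000e-03, 2.000e-04, 9.423e-01]), np.float64(-0.0076), 'yaw', np.float64(-0.4619), 'zax', array([ 0.002, -0.001, -1.   ]))
```

Emit:
jog_arm(moves=[[[0,0,0.12],0],[[0,0,0.28],0],[[0,0,0.44],0],[[0,0,0.6],0],[[0,0,0.74],0],[[0,0,0.84],0],[[0,0,0.92],0],[[0,0,0.94],0]])

```text
time: 23.7
tool_pos: [0.3883, -0.1946, 0.1155]
tcp_rot: [-0.713, -3.054, -0.004]
force: [-0.0, 0.4, 0.3]
grip_width: 0.0753
finger_force: 0.0
```

Emit:
jog_arm(moves=[[[0,0,0],0],[[0,0,0],0],[[0,0,0],0],[[0,0,0],0],[[0,0,0],0],[[0,0,0],0],[[0,0,0],0],[[0,0,0],0]], hand=0.65)

```text
time: 24.5
tool_pos: [0.3894, -0.1968, 0.1179]
tcp_rot: [0.717, 3.059, 0.0]
force: [-0.1, -0.4, -2.1]
grip_width: 0.0619
finger_force: 22.2
```

```bash
python3 - <<'E'
from plan import *
st=manip.get_state(); print(st["tool_pos"],st["grip_width"],st["finger_force"],st["force"])
h=st["tool_pos"][2]-.047-.004
P=path(.047,h,.112,.085,.0,[(-.03,0)])
print(h); tab(st,rack(p,P))
E
```

```text
[ 0.3893541  -0.19677433  0.11790592] 0.06186789194062779 22.23340064752847 [-0.12903436 -0.39073906 -2.0686309 ]
0.06690591864207339
[ 0.0726  1.3098 -0.5773] -0.0046
```

Emit:
jog_arm(moves=[[[0,0,-0.05],0],[[0,0,-0.15],0],[[0,0,-0.28],0],[[0.02,0.03,-0.42],0],[[0.03,0.12,-0.54],0],[[0.05,0.25,-0.62],0],[[0.06,0.4,-0.66],0],[[0.07,0.56,-0.66],0]])

```text
time: 25.3
tool_pos: [0.4468, -0.036, 0.3188]
tcp_rot: [0.717, 3.052, 0.0]
force: [1.5, -0.0, -2.5]
grip_width: 0.0614
finger_force: 23.0
```

Emit:
jog_arm(moves=[[[0,0.14,0],0],[[0,0.28,0],0],[[0,0.42,0],0],[[0,0.54,0],0],[[0,0.65,0],0],[[0,0.72,0],0],[[0,0.75,0],0],[[0,0.75,0],0]])

```text
time: 26.1
tool_pos: [0.5451, 0.1653, 0.3153]
tcp_rot: [-0.714, -3.058, 0.001]
force: [-0.4, -0.0, -2.5]
grip_width: 0.0619
finger_force: 23.0
```

```bash
cat >> plan.py <<'E'
A=[(-.03,0),(.0,0),(.02,0),(.035,0),(.05,0)]
B=[(.05,0),(.055,.1),(.06,.22),(.065,.34),(.07,.44),(.074,.52),(.078,.6),(.082,.6),(.085,.6)]
E
python3 - <<'E'
from plan import *
st=manip.get_state(); print(st["tool_pos"],st["grip_width"],st["finger_force"],st["force"])
tab(st,rack(p,path(.047,.067,.112,.085,.0,A)))
E
```

```text
[0.54505215 0.16529182 0.3153196 ] 0.06194701770091787 22.976345310453326 [-0.41609453 -0.00397941 -2.46232493]
[ 0.0014 -0.0019  0.0804] -0.0014
[-0.0552 -0.0018  0.1629] -0.0014
[-0.0929 -0.0017  0.2179] -0.0014
[-0.1211 -0.0017  0.2591] -0.0014
[-0.1494 -0.0016  0.3004] -0.0014
```

Emit:
jog_arm(moves=[[[-0.033,0,0.06],0],[[-0.055,0,0.11],0],[[-0.09,0,0.163],0],[[-0.108,0,0.19],0],[[-0.127,0,0.218],0],[[-0.153,0,0.259],0],[[-0.172,0,0.296],0],[[-0.172,0,0.296],0]])

```text
time: 26.9
tool_pos: [0.5908, 0.1411, 0.2249]
tcp_rot: [-0.717, -3.055, 0.002]
force: [-0.0, -0.5, -1.6]
grip_width: 0.0619
finger_force: 23.0
```

```bash
python3 - <<'E'
from plan import *
st=manip.get_state(); print(st["tool_pos"],st["grip_width"],st["finger_force"],st["force"])
tab(st,rack(p,path(.047,.067,.112,.085,.0,B)))
E
```

```text
[0.59083014 0.14108034 0.22487258] 0.061865177013718235 22.960309046320617 [-0.04460007 -0.4567112  -1.60229711]
[ 0.0234  0.0029 -0.0009] -0.0057
[0.0359 0.0029 0.0206] -0.0057
[0.0516 0.0029 0.0466] -0.0057
[0.0656 0.0029 0.0755] -0.0057
[0.0742 0.0029 0.1039] -0.0057
[0.08   0.003  0.1279] -0.0057
[0.0847 0.003  0.1529] -0.0057
[0.0772 0.0031 0.1639] -0.0057
[0.0715 0.0031 0.1721] -0.0057
```

Emit:
jog_arm(moves=[[[0.012,0,0],0],[[0.023,0,0.002],0],[[0.03,0.001,0.012],0],[[0.037,0.002,0.022],0],[[0.044,0.003,0.034],0],[[0.051,0.003,0.046],0],[[0.059,0.003,0.061],0],[[0.066,0.003,0.076],0]])

```text
time: 27.7
tool_pos: [0.5755, 0.1506, 0.2064]
tcp_rot: [0.714, 3.054, -0.001]
force: [0.0, -3.4, 4.9]
grip_width: 0.0611
finger_force: 20.6
```

Emit:
jog_arm(moves=[[[0.004,0,0.014],0],[[0.008,0,0.028],0],[[0.011,0,0.04],0],[[0.014,0,0.052],0],[[0.017,0,0.064],0],[[0.019,0,0.077],0],[[0.015,0,0.083],0],[[0.011,0,0.088],0]])

```text
time: 28.5
tool_pos: [0.5705, 0.1529, 0.1771]
tcp_rot: [-0.716, -3.057, 0.0]
force: [-1.1, -2.8, 1.0]
grip_width: 0.0606
finger_force: 21.4
```

```bash
python3 - <<'E'
from plan import *
st=manip.get_state(); print(st["tool_pos"],st["grip_width"],st["finger_force"],st["force"],st["torque"])
tab(st,rack(p,path(.047,.067,.112,.085,.0,B[-3:])))
E
```

```text
[0.57046918 0.1529223  0.17705405] 0.06058314425525917 21.36154281324707 [-1.10088943 -2.78562313  0.95734813] [-0.66426218  0.11415316 -0.19301366]
[ 0.0068 -0.0025 -0.0067] -0.0047
[-0.0007 -0.0025  0.0043] -0.0047
[-0.0064 -0.0024  0.0125] -0.0047
```

Emit:
jog_arm(moves=[[[-0.002,0,0.003],0],[[-0.003,0,0.006],0],[[-0.005,0,0.009],0],[[-0.006,0,0.012],0],[[-0.009,0,0.016],0],[[-0.011,0,0.019],0],[[-0.011,0,0.019],0],[[-0.011,0,0.019],0]])

```text
time: 29.3
tool_pos: [0.5732, 0.152, 0.1738]
tcp_rot: [-0.716, -3.056, -0.001]
force: [-7.1, -2.7, 10.8]
grip_width: 0.0608
finger_force: 21.3
```

Emit:
jog_arm(moves=[[[0,0,0],0],[[0,0,0],0],[[0,0,0],0],[[0,0,0],0],[[0,0,-0.02],0],[[0,0,-0.08],0],[[0,0,-0.2],0],[[0,0,-0.35],0]], hand=0.92)

```text
time: 30.1
tool_pos: [0.5726, 0.1511, 0.2762]
tcp_rot: [-0.716, -3.054, 0.003]
force: [1.0, 1.2, 0.2]
grip_width: 0.0787
finger_force: 0.0
```

```bash
python3 - <<'E'
from plan import *
from workcell import eyes
st=manip.get_state(); print(st["tool_pos"],st["grip_width"],st["force"])
c=eyes.camera("wrist"); c4=cam(c); o=c["frame"].copy()
d=np.array([-np.sin(.6),np.cos(.6)]);n=np.array([np.cos(.6),np.sin(.6)]); a=np.linspace(0,2*np.pi,60)
for Lp,y,r in((.177,.11,.031),(.117,0,.032)):
    b=np.array([.06,.06])+Lp*d-.02*n
    C=np.array([[b[0]+r*np.cos(t)*n[0],y+r*np.sin(t),b[1]+r*np.cos(t)*n[1]] for t in a])
    cv2.polylines(o,[proj(c4,rack(p,C)).astype(int)[:,None]],True,(0,0,255),1)
cv2.imwrite("pics/w5.png",o)
print(go(st,[.3409,-.274,.40],p[2]))
E
```

```text
[0.57259153 0.15112077 0.27619128] 0.07871093473057217 [0.9660061  1.23286617 0.20349393]
(array([ 0.0641, -1.6138, -0.4078]), np.float64(-0.0046), 'yaw', np.float64(-0.4603), 'zax', array([-0.005, -0.001, -1.   ]))
```

View pics/w5.png

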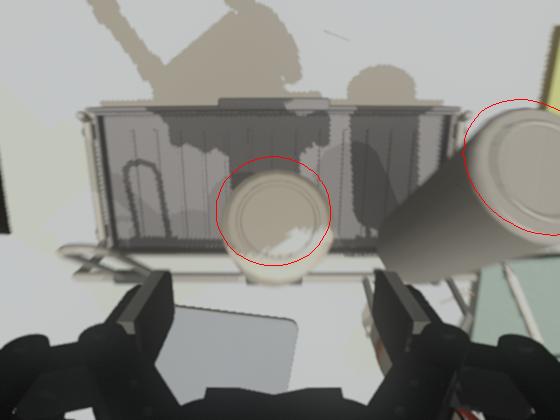

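```bash
python3 - <<'E'
from plan import *
from workcell import eyes
c=eyes.camera("wrist"); c4=cam(c); st=manip.get_state(); print(st["tool_pos"])
f=cv2.imread("pics/w5.png"); print("frame diff",np.abs(f.astype(int)-c["frame"]).mean())
print(proj(c4,rack(p,[(-.003,-.11,.152),(.06,-.11,.06),(-.075,.17,.004),(-.075,-.17,.004),(-.0197-.0028,0,.1452)])).round(0))
d=np.array([-np.sin(.6),np.cos(.6)]);n=np.array([np.cos(.6),np.sin(.6)])
for dep in(0,.01):
  for da in(0,.06,.12): # tilt variations about tip contact
    b=np.array([.06,.06])+(.117+dep)*d-.02*n; 
    al=.6-da; dd=np.array([-np.sin(al),np.cos(al)]);nn=np.array([np.cos(al),np.sin(al)]); rim=np.array([.06,.06])+(.027+dep)*d; b=rim-.02*nn+.09*dd
    print(dep,da,proj(c4,rack(p,[(b[0],0,b[1])])).round(0), proj(c4,rack(p,[(b[0]+.032*nn[0],0,b[1]+.032*nn[1]),(b[0]-.032*nn[0],0,b[1]-.032*nn[1]),(b[0],.032,b[1]),(b[0],-.032,b[1])])).round(0).tolist())
cv2.imwrite("w6.png",c["frame"])
E
```

```text
[0.57835467 0.15222327 0.28529549]
frame diff 12.533696145124717
[[ 78. 230.]
 [140. 262.]
 [453.  99.]
 [ 81. 100.]
 [265. 194.]]
0 0 [[265. 194.]] [[265.0, 248.0], [265.0, 144.0], [321.0, 194.0], [210.0, 194.0]]
0 0.06 [[265. 202.]] [[265.0, 258.0], [265.0, 150.0], [321.0, 202.0], [210.0, 202.0]]
0 0.12 [[265. 211.]] [[266.0, 268.0], [265.0, 157.0], [322.0, 211.0], [209.0, 211.0]]
0.01 0 [[265. 188.]] [[265.0, 244.0], [265.0, 136.0], [323.0, 187.0], [207.0, 188.0]]
0.01 0.06 [[265. 196.]] [[265.0, 255.0], [265.0, 142.0], [324.0, 196.0], [207.0, 197.0]]
0.01 0.12 [[265. 205.]] [[265.0, 265.0], [265.0, 149.0], [324.0, 205.0], [206.0, 206.0]]
```

```bash
python3 - <<'E'
import cv2,numpy as np
a=cv2.imread("pics/w5.png");b=cv2.imread("w6.png")
for nm,(x,y,r) in dict(foot=(85,117,16),tray=(270,103,20),rail=(65,250,14),cupring=(285,215,22),rubbing=(140,170,22)).items():
    t=a[y-r:y+r,x-r:x+r]; m=cv2.matchTemplate(b,t,cv2.TM_CCOEFF_NORMED); _,v,_,l=cv2.minMaxLoc(m); print(nm,v.round(2),(x,y),"->",(l[0]+r,l[1]+r))
g=cv2.medianBlur(cv2.cvtColor(b,cv2.COLOR_BGR2GRAY),5)
print(cv2.HoughCircles(g,cv2.HOUGH_GRADIENT,1,20,param1=60,param2=25,minRadius=30,maxRadius=75))
E
```

```text
Traceback (most recent call last):
AttributeError: 'float' object has no attribute 'round'
```

```bash
python3 - <<'E'
import cv2,numpy as np
a=cv2.imread("pics/w5.png");b=cv2.imread("w6.png")
for nm,(x,y,r) in dict(foot=(85,117,16),tray=(270,103,20),rail=(65,250,14),cupring=(285,215,22),shadow=(140,170,22)).items():
    t=a[y-r:y+r,x-r:x+r]; m=cv2.matchTemplate(b,t,cv2.TM_CCOEFF_NORMED); _,v,_,l=cv2.minMaxLoc(m); print(nm,round(v,2),(x,y),"->",(l[0]+r,l[1]+r))
g=cv2.medianBlur(cv2.cvtColor(b,cv2.COLOR_BGR2GRAY),5)
C=cv2.HoughCircles(g,cv2.HOUGH_GRADIENT,1,20,param1=60,param2=22,minRadius=30,maxRadius=75); print(None if C is None else C[0][:8])
E
```

```text
foot 0.99 (85, 117) -> (84, 108)
tray 0.99 (270, 103) -> (265, 94)
rail 0.97 (65, 250) -> (67, 234)
cupring 0.96 (285, 215) -> (278, 201)
shadow 0.97 (140, 170) -> (138, 160)
[[269.5 210.5  50.1]
 [518.5 149.5  48.2]
 [176.5 199.5  68.9]
 [503.5 167.5  72.2]
 [497.5 147.5  52.2]
 [169.5 171.5  74.4]
 [157.5 188.5  67.8]
 [126.5 214.5  42.2]]
```

Allowing for the residual camera motion, the middle cup's base ring lies within about 3 mm of the predicted seat, so it is on. Next is the last cup.

```bash
python3 - <<'E'
from plan import *
st=manip.get_state(); print(go(st,[.3409,-.274,.40],p[2]))
E
```

```text
(array([ 0.0735, -1.6209, -0.3981]), np.float64(-0.0043), 'yaw', np.float64(-0.4601), 'zax', array([ 0.015,  0.003, -1.   ]))
```

Emit:
jog_arm(moves=[[[0,0,-0.1],0],[[0,-0.04,-0.2],0],[[0,-0.15,-0.3],0],[[0.02,-0.3,-0.38],0],[[0.03,-0.46,-0.4],0],[[0.05,-0.62,-0.4],0],[[0.06,-0.78,-0.4],0],[[0.07,-0.94,-0.4],0]], hand=0.95)

```text
time: 31.0
tool_pos: [0.4287, -0.0932, 0.3973]
tcp_rot: [0.715, 3.058, -0.0]
force: [0.6, -0.2, -0.1]
grip_width: 0.0811
finger_force: 0.0
```

Emit:
jog_arm(moves=[[[0,-0.15,0],0],[[0,-0.3,0],0],[[0,-0.44,0],0],[[0,-0.55,0],0],[[0,-0.63,0],0],[[0,-0.67,0],0],[[0,-0.68,0],0],[[0,-0.68,0],0]])

```text
time: 31.8
tool_pos: [0.3395, -0.2744, 0.397]
tcp_rot: [-0.717, -3.059, -0.001]
force: [-0.4, -0.2, -0.0]
grip_width: 0.0811
finger_force: 0.0
```

```bash
python3 - <<'E'
from plan import *
st=manip.get_state(); print(st["tool_pos"],st["grip_width"])
print(go(st,[.3409,-.274,.118],p[2]))
E
```

```text
[ 0.33949585 -0.27442656  0.39702302] 0.08111584717267824
(array([-0.0038,  0.0026,  0.9301]), np.float64(-0.005), 'yaw', np.float64(-0.4605), 'zax', array([ 0.   ,  0.001, -1.   ]))
```

Emit:
jog_arm(moves=[[[-0.004,0.003,0.12],0],[[-0.004,0.003,0.28],0],[[-0.004,0.003,0.44],0],[[-0.004,0.003,0.6],0],[[-0.004,0.003,0.74],0],[[-0.004,0.003,0.84],0],[[-0.004,0.003,0.91],0],[[-0.004,0.003,0.93],0]])

```text
time: 32.6
tool_pos: [0.3401, -0.2719, 0.1158]
tcp_rot: [-0.713, -3.055, -0.005]
force: [-1.2, 1.0, 0.6]
grip_width: 0.0811
finger_force: 0.0
```

Emit:
jog_arm(moves=[[[0,0,0],0],[[0,0,0],0],[[0,0,0],0],[[0,0,0],0],[[0,0,0],0],[[0,0,0],0],[[0,0,0],0],[[0,0,0],0]], hand=0.65)

```text
time: 33.4
tool_pos: [0.3412, -0.2748, 0.1188]
tcp_rot: [0.717, 3.058, -0.001]
force: [-0.7, 0.9, 5.5]
grip_width: 0.0615
finger_force: 23.2
```

```bash
python3 - <<'E'
from plan import *
st=manip.get_state(); print(st["tool_pos"],st["grip_width"],st["finger_force"],st["force"])
h=st["tool_pos"][2]-.047-.004
print(h); tab(st,rack(p,path(.047,h,.112,.085,-.11,A[:1])))
E
```

```text
[ 0.34122837 -0.27477595  0.11881168] 0.06146386399025693 23.244573804549873 [-0.6814335   0.85526831  5.52435376]
0.06781167874790811
[ 0.043   1.2473 -0.5775] -0.0047
```

Emit:
jog_arm(moves=[[[0,0,-0.05],0],[[0,0,-0.15],0],[[0,0,-0.28],0],[[0.02,0.03,-0.42],0],[[0.03,0.12,-0.54],0],[[0.04,0.25,-0.62],0],[[0.04,0.4,-0.66],0],[[0.04,0.56,-0.66],0]])

```text
time: 34.2
tool_pos: [0.406, -0.1181, 0.3184]
tcp_rot: [0.718, 3.053, -0.002]
force: [0.7, -0.8, -2.3]
grip_width: 0.0613
finger_force: 23.2
```

Emit:
jog_arm(moves=[[[0,0.14,0],0],[[0,0.28,0],0],[[0,0.42,0],0],[[0,0.53,0],0],[[0,0.62,0],0],[[0,0.67,0],0],[[0,0.69,0],0],[[0,0.69,0],0]])

```text
time: 35.0
tool_pos: [0.4964, 0.0667, 0.3156]
tcp_rot: [-0.715, -3.058, 0.001]
force: [0.5, -0.6, -2.1]
grip_width: 0.0617
finger_force: 23.1
```

```bash
python3 - <<'E'
from plan import *
st=manip.get_state(); print(st["tool_pos"],st["grip_width"],st["finger_force"],st["force"])
tab(st,rack(p,path(.047,.0678,.112,.085,-.11,A)))
E
```

```text
[0.49636509 0.06672529 0.31561291] 0.061684646914377035 23.142822452355176 [ 0.51113446 -0.57713173 -2.11258248]
[ 0.001  -0.0021  0.0787] -0.003
[-0.0555 -0.0019  0.1612] -0.003
[-0.0932 -0.0018  0.2162] -0.003
[-0.1215 -0.0017  0.2574] -0.003
[-0.1497 -0.0016  0.2987] -0.003
```

Emit:
jog_arm(moves=[[[-0.033,0,0.06],0],[[-0.055,0,0.11],0],[[-0.09,0,0.161],0],[[-0.108,0,0.188],0],[[-0.127,0,0.216],0],[[-0.153,0,0.257],0],[[-0.172,0,0.294],0],[[-0.172,0,0.294],0]])

```text
time: 35.8
tool_pos: [0.5423, 0.0435, 0.226]
tcp_rot: [-0.717, -3.056, 0.001]
force: [-0.3, 0.1, -1.2]
grip_width: 0.0616
finger_force: 23.1
```

```bash
python3 - <<'E'
from plan import *
st=manip.get_state(); print(st["tool_pos"],st["grip_width"],st["finger_force"],st["force"])
tab(st,rack(p,path(.047,.0678,.112,.085,-.11,B)))
E
```

```text
[0.54234914 0.04349082 0.22599264] 0.061576592646581885 23.119136039167643 [-0.32717066  0.11052984 -1.16554779]
[ 0.0222 -0.0006  0.0001] -0.0053
[ 0.035  -0.0006  0.0217] -0.0053
[ 0.051  -0.0006  0.0477] -0.0053
[ 0.0653 -0.0006  0.0767] -0.0053
[ 0.0742 -0.0005  0.1052] -0.0053
[ 0.0802 -0.0005  0.1293] -0.0053
[ 0.0851 -0.0005  0.1545] -0.0053
[ 0.0775 -0.0005  0.1654] -0.0053
[ 0.0718 -0.0004  0.1737] -0.0053
```

Emit:
jog_arm(moves=[[[0.012,0,0],0],[[0.022,0,0.003],0],[[0.029,0,0.013],0],[[0.036,0,0.023],0],[[0.043,0,0.035],0],[[0.051,0,0.048],0],[[0.058,0,0.062],0],[[0.066,0,0.077],0]])

```text
time: 36.6
tool_pos: [0.5252, 0.0525, 0.2049]
tcp_rot: [0.716, 3.058, -0.001]
force: [-0.3, -4.0, 3.0]
grip_width: 0.0611
finger_force: 21.0
```

Emit:
jog_arm(moves=[[[0.004,0,0.014],0],[[0.008,0,0.028],0],[[0.011,0,0.04],0],[[0.014,0,0.052],0],[[0.017,0,0.064],0],[[0.019,0,0.077],0],[[0.015,0,0.083],0],[[0.011,0,0.088],0]])

```text
time: 37.4
tool_pos: [0.5217, 0.054, 0.178]
tcp_rot: [-0.716, -3.057, 0.001]
force: [-2.6, -4.6, 4.3]
grip_width: 0.0604
finger_force: 21.9
```

```bash
python3 - <<'E'
from plan import *
st=manip.get_state(); print(st["tool_pos"],st["grip_width"],st["finger_force"],st["force"],st["torque"])
tab(st,rack(p,path(.047,.0678,.112,.085,-.11,B[-3:])))
E
```

```text
[0.52165612 0.05401172 0.1780123 ] 0.06038704463767966 21.860144266393036 [-2.60697282 -4.5564623   4.32859148] [-0.9055867   0.15947038 -0.11701566]
[ 0.0081 -0.0015 -0.0057] -0.0047
[ 0.0006 -0.0015  0.0053] -0.0047
[-0.0051 -0.0014  0.0135] -0.0047
```

Emit:
jog_arm(moves=[[[-0.001,0,0.003],0],[[-0.002,0,0.006],0],[[-0.004,0,0.01],0],[[-0.005,0,0.0135],0],[[-0.008,0,0.017],0],[[-0.009,0,0.019],0],[[-0.009,0,0.019],0],[[-0.009,0,0.019],0]])

```text
time: 38.2
tool_pos: [0.524, 0.0529, 0.1741]
tcp_rot: [-0.716, -3.056, 0.001]
force: [-6.8, -4.4, 13.0]
grip_width: 0.0609
finger_force: 22.1
```

Firm contact with the base, so I'll release and rise.

Emit:
jog_arm(moves=[[[0,0,0],0],[[0,0,0],0],[[0,0,0],0],[[0,0,0],0],[[0,0,-0.02],0],[[0,0,-0.08],0],[[0,0,-0.2],0],[[0,0,-0.35],0]], hand=0.92)

```text
time: 39.0
tool_pos: [0.5231, 0.0531, 0.2771]
tcp_rot: [-0.715, -3.054, 0.001]
force: [0.7, -0.9, 0.5]
grip_width: 0.0789
finger_force: 0.0
```

Emit:
jog_arm(moves=[[[0,0.1,-0.05],0],[[0,0.25,-0.1],0],[[0,0.37,-0.15],0],[[0,0.37,-0.15],0],[[0,0.37,-0.15],0],[[0,0.37,-0.15],0],[[0,0.37,-0.15],0],[[0,0.37,-0.15],0]])

```text
time: 39.8
tool_pos: [0.5733, 0.1514, 0.322]
tcp_rot: [-0.718, -3.057, 0.001]
force: [0.2, -0.0, 0.0]
grip_width: 0.0785
finger_force: 0.0
```

```bash
python3 - <<'E'
from plan import *
from workcell import eyes
c=eyes.camera("wrist"); c4=cam(c); st=manip.get_state(); print(st["tool_pos"],st["qd"].round(3))
np.save("w7.npy",c["frame"]); pickle.dump(c,open("w7.pkl","wb"))
g=cv2.medianBlur(cv2.cvtColor(c["frame"],cv2.COLOR_BGR2GRAY),3)
d=np.array([-np.sin(.6),np.cos(.6)]);n=np.array([np.cos(.6),np.sin(.6)])
for nm,Lp,y,r in(("mid",.117,0,.032),("right",.117,-.11,.032),("tum",.177,.11,.031)):
    b=np.array([.06,.06])+Lp*d-.02*n
    q=proj(c4,rack(p,[(b[0],y,b[1]),(b[0],y+r,b[1]),(b[0]+r*n[0],y,b[1]+r*n[1]),(b[0]-r*n[0],y,b[1]-r*n[1])])); print(nm,q.round(0).tolist())
C=cv2.HoughCircles(g,cv2.HOUGH_GRADIENT,1,15,param1=80,param2=28,minRadius=18,maxRadius=60); print(None if C is None else C[0][:14].round(0).tolist())
print("feet",proj(c4,rack(p,[(-.075,.17,.004),(-.075,-.17,.004)])).round(0))
E
```

```text
[0.57340352 0.15155981 0.32222328] [ 0.003 -0.001 -0.008  0.002  0.001 -0.001]
mid [[272.0, 189.0], [320.0, 188.0], [272.0, 235.0], [272.0, 146.0]]
right [[111.0, 189.0], [157.0, 189.0], [104.0, 235.0], [117.0, 147.0]]
tum [[479.0, 147.0], [534.0, 148.0], [489.0, 202.0], [469.0, 97.0]]
[[272.0, 200.0, 44.0], [474.0, 164.0, 59.0], [482.0, 146.0, 40.0], [118.0, 194.0, 41.0], [466.0, 148.0, 44.0], [490.0, 162.0, 46.0], [104.0, 192.0, 31.0], [470.0, 290.0, 32.0], [390.0, 322.0, 27.0]]
feet [[441. 106.]
 [104. 107.]]
```

```bash
python3 - <<'E'
import numpy as np,cv2
f=np.load("w7.npy"); g=cv2.GaussianBlur(cv2.cvtColor(f,cv2.COLOR_BGR2GRAY),(3,3),0)
for x in(262,272,282,100,111,122): print(x,[int(v) for v in g[130:256:3,x]])
for y in(190,200): print(y,[int(v) for v in g[y,40:340:4]])
E
```

```text
262 [85, 86, 86, 86, 86, 86, 86, 86, 86, 94, 116, 141, 137, 141, 140, 144, 144, 144, 144, 145, 145, 145, 145, 145, 151, 178, 182, 182, 182, 182, 181, 168, 181, 182, 182, 182, 182, 180, 156, 144, 144, 144]
272 [85, 85, 84, 84, 84, 84, 85, 85, 86, 104, 135, 142, 143, 141, 144, 144, 144, 145, 144, 145, 145, 145, 157, 181, 182, 182, 182, 182, 182, 182, 182, 181, 166, 182, 183, 183, 182, 182, 174, 147, 152, 147]
282 [87, 86, 87, 87, 86, 86, 86, 86, 86, 101, 131, 140, 140, 139, 144, 144, 144, 144, 146, 168, 167, 181, 182, 182, 182, 182, 182, 182, 182, 182, 183, 181, 166, 179, 182, 180, 182, 182, 171, 146, 145, 145]
100 [184, 184, 183, 183, 183, 183, 183, 183, 183, 170, 167, 180, 181, 179, 180, 175, 175, 174, 175, 175, 175, 175, 175, 175, 176, 176, 176, 176, 176, 175, 162, 182, 182, 184, 184, 184, 177, 175, 184, 149, 119, 162]
111 [138, 145, 151, 156, 162, 166, 167, 162, 136, 163, 176, 180, 180, 182, 183, 183, 183, 183, 183, 182, 178, 176, 175, 175, 175, 175, 175, 176, 175, 174, 150, 177, 176, 180, 184, 183, 183, 163, 147, 102, 119, 162]
122 [58, 57, 56, 57, 57, 61, 63, 76, 99, 162, 177, 17
[... 198 characters left out ...]
161, 174, 168, 166, 175, 175, 175, 175, 175, 175, 180, 183, 183, 182, 182, 182, 182, 179, 167, 182, 169, 155, 117, 83, 78, 73, 79, 85, 84, 85, 104, 130, 132, 132, 132, 126, 120, 121, 121, 121, 118, 132, 143, 139, 141, 145, 145, 144, 145, 145, 145, 145, 149, 181, 179, 166, 167, 181, 166, 177, 181, 140, 119, 124, 123, 116, 123]
200 [183, 183, 183, 183, 183, 183, 183, 183, 173, 179, 170, 170, 176, 175, 175, 175, 175, 175, 175, 175, 180, 182, 183, 182, 182, 179, 177, 181, 172, 165, 119, 95, 88, 82, 77, 74, 85, 85, 106, 124, 131, 131, 132, 125, 120, 121, 121, 123, 124, 139, 142, 139, 144, 145, 145, 145, 148, 170, 182, 182, 182, 182, 182, 182, 182, 182, 177, 176, 181, 176, 158, 124, 124, 119, 124]
```

The right cup is where I predicted. The middle one leans about 0.05 rad less, so I'll settle it with a light press on its base.

```bash
python3 - <<'E'
from plan import *
st=manip.get_state(); tab(st,rack(p,[(-.034,0,.235),(-.034,0,.217)]))
E
```

```text
[ 0.0855 -0.0028  0.2908] -0.0066
[ 0.0855 -0.0027  0.3508] -0.0066
```

Emit:
jog_arm(moves=[[[0.05,0,0],0],[[0.085,0,0.05],0],[[0.085,0,0.12],0],[[0.085,0,0.19],0],[[0.085,0,0.25],0],[[0.085,0,0.28],0],[[0.085,0,0.29],0],[[0.085,0,0.29],0]], hand=0)

```text
time: 40.65
tool_pos: [0.5508, 0.1639, 0.2359]
tcp_rot: [-0.716, -3.059, -0.0]
force: [-0.0, -0.0, 0.4]
grip_width: -0.0002
finger_force: 0.0
```

Emit:
jog_arm(moves=[[[0,0,0.01],0],[[0,0,0.02],0],[[0,0,0.03],0],[[0,0,0.04],0],[[0,0,0.048],0],[[0,0,0.055],0],[[0,0,0.055],0],[[0,0,0.055],0]])

```text
time: 41.45
tool_pos: [0.551, 0.1637, 0.2192]
tcp_rot: [-0.716, -3.059, 0.0]
force: [-0.1, 0.8, -0.5]
grip_width: -0.0003
finger_force: 0.0
```

Emit:
jog_arm(moves=[[[0,0,0.004],0],[[0,0,0.008],0],[[0,0,0.011],0],[[0,0,0.014],0],[[0,0,0.017],0],[[0,0,0.02],0],[[0,0,0.02],0],[[0,0,0.02],0]])

```text
time: 42.25
tool_pos: [0.5508, 0.1638, 0.2131]
tcp_rot: [-0.716, -3.058, 0.0]
force: [-1.3, 0.8, 0.7]
grip_width: 0.0001
finger_force: 0.3
```

Emit:
jog_arm(moves=[[[0,0,0.003],0],[[0,0,0.005],0],[[0,0,0.008],0],[[0,0,0.01],0],[[0,0,0.012],0],[[0,0,0.012],0],[[0,0,0.012],0],[[0,0,0.012],0]])

```text
time: 43.05
tool_pos: [0.5509, 0.1638, 0.2096]
tcp_rot: [-0.716, -3.058, 0.0]
force: [-0.3, -0.4, 0.2]
grip_width: 0.0001
finger_force: 0.5
```

Emit:
jog_arm(moves=[[[0,0,0.003],0],[[0,0,0.005],0],[[0,0,0.008],0],[[0,0,0.01],0],[[0,0,0.012],0],[[0,0,0.012],0],[[0,0,0.012],0],[[0,0,0.012],0]])

```text
time: 43.85
tool_pos: [0.5508, 0.1638, 0.2059]
tcp_rot: [-0.716, -3.058, 0.0]
force: [-2.0, -0.2, 1.1]
grip_width: -0.0001
finger_force: 0.5
```

Light contact. I'll back away and check.

Emit:
jog_arm(moves=[[[0,0,-0.03],0],[[0,0,-0.1],0],[[0,0,-0.2],0],[[-0.03,0,-0.3],0],[[-0.07,0,-0.38],0],[[-0.085,0,-0.388],0],[[-0.085,0,-0.388],0],[[-0.085,0,-0.388],0]])

```text
time: 44.65
tool_pos: [0.5728, 0.1523, 0.3207]
tcp_rot: [-0.716, -3.056, 0.002]
force: [0.6, 0.2, -0.1]
grip_width: 0.0
finger_force: 0.0
```

```bash
cat > chk.py <<'E'
from plan import *
from workcell import eyes
c=eyes.camera("wrist"); c4=cam(c); st=manip.get_state(); print(st["time"],st["tool_pos"],st["qd"].round(3).max())
f=c["frame"]; np.save("w8.npy",f); g=cv2.GaussianBlur(cv2.cvtColor(f,cv2.COLOR_BGR2GRAY),(3,3),0)
d=np.array([-np.sin(.6),np.cos(.6)]);n=np.array([np.cos(.6),np.sin(.6)])
for nm,y in(("mid",0),("right",-.11)):
    b=np.array([.06,.06])+.117*d-.02*n
    print(nm,proj(c4,rack(p,[(b[0],y,b[1])])).round(0).tolist())
for x in(267,272,277,111,122): print(x,[int(v) for v in g[130:262:3,x]])
E
python3 chk.py
```

```text
44.7 [0.57250849 0.15233694 0.32026955] 0.004
mid [[272.0, 191.0]]
right [[110.0, 191.0]]
267 [94, 93, 93, 92, 92, 93, 93, 92, 94, 132, 142, 150, 146, 148, 148, 148, 149, 149, 149, 149, 149, 150, 149, 164, 188, 190, 190, 190, 189, 174, 191, 190, 191, 192, 192, 191, 174, 168, 168, 168, 168, 168, 168, 159]
272 [93, 92, 92, 91, 91, 92, 92, 91, 92, 132, 143, 151, 146, 148, 148, 148, 149, 149, 149, 149, 150, 150, 174, 190, 190, 190, 190, 190, 190, 171, 189, 189, 192, 192, 192, 192, 176, 168, 168, 168, 168, 168, 168, 158]
277 [94, 94, 94, 93, 93, 93, 93, 93, 94, 131, 145, 150, 146, 148, 149, 149, 149, 149, 149, 149, 151, 181, 190, 190, 190, 190, 190, 190, 190, 172, 191, 190, 191, 191, 192, 192, 182, 169, 168, 168, 168, 168, 167, 158]
111 [131, 138, 146, 152, 158, 165, 170, 171, 163, 141, 190, 185, 192, 192, 192, 192, 192, 192, 192, 192, 191, 184, 184, 184, 184, 184, 185, 185, 185, 185, 183, 172, 186, 185, 192, 193, 193, 188, 167, 155, 128, 155, 173, 184]
122 [69, 63, 60, 60, 60, 60, 62, 67, 82, 127, 188, 180, 190, 191, 192, 192, 192, 192, 192, 192, 192, 192, 192, 192, 190, 186, 184, 185, 185, 182, 182, 185, 185, 191, 192, 191, 191, 175, 165, 165, 166, 165, 166, 181]
```

All three seats match the prediction now, and the gripper is clear of everything.

Emit:
jog_arm(moves=[[[0,0,-0.1],0],[[0,0,-0.2],0],[[0,0,-0.3],0],[[0,0,-0.3],0],[[0,0,-0.3],0],[[0,0,-0.3],0],[[0,0,-0.3],0],[[0,0,-0.3],0]])

```text
time: 45.5
tool_pos: [0.5733, 0.1524, 0.4107]
tcp_rot: [-0.716, -3.056, 0.002]
force: [0.8, -0.7, 1.1]
grip_width: -0.0
finger_force: 0.0
```

```bash
python3 -c "
from workcell import finish_job
print(finish_job())"
```

```text
the job is handed in; nothing more can be done
None
```

The tray is pushed home, the long arm is folded forward to its stop, and the tumbler and both cups are hung and pushed down until their pegs touched the bases; the job was handed in at 45.5 s, no verdict returned.

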